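Make up the machine kit and the alteration kit from the loose stock

ROBOT

A 7-joint arm with a two-finger parallel gripper is mounted at the origin on a cart in front of the work surface, level with it; the furniture and walls round the work are solid. World frame = base frame: x ahead of the robot, y to its left, z up, the work surface at z = 0. Lengths are in m, angles in rad, forces in N, time in s.
With the tool pointing down it reaches from about 0.4 to 0.9 m from the base axis. Payload 5.5 kg.
Tool frame: the origin (TCP) lies midway between the tips of the shut fingers; the grasp point (between the pads) lies 19 mm behind it; z points along the fingers, y is the line along which they close (so a half turn about z gives the same grasp; the last joint's range is limited). The gripper opens to 92 mm and grips with 3 to 60 N. Pads are 19 mm wide; open, the fingers measure 130 mm over their backs; the gripper's body (75 mm by 190 mm) begins 47 mm behind the grasp point.
Start: joints at [1.391, 0.501, -0.427, 1.55, 0.221, 1.138, -0.21], TCP at [0.279, -0.587, 0.227] pointing down, gripper open.
Joint ranges: [-2.88, 2.88], [-0.31, 2.03], [-1.54, 1.56], [0.2, 2.42], [-1.41, 4.55], [0.19, 2.02], [-2.57, 2.57]. Speed limits (rad/s): [2.57, 2.57, 3.14, 3.14, 3.14, 3.14, 3.14].

INTERFACE

Orientations are given as [roll, pitch, yaw] about the fixed x, y, z axes, in that order (R = Rz(yaw) Ry(pitch) Rx(roll)).
In Python, from station import telemetry, get_image, manip gives the robot as it stands.
- The arm moves only by the tool pendant, called after ">>>" by a JSON object that holds its "fn" and its "kwargs". Schema: {"type":"object","properties":{"deltas":{"type":"array","items":{"type":"array","items":{"type":"number"},"minItems":7,"maxItems":7},"minItems":1,"maxItems":12},"only":{"type":"string"},"quiet":{"type":"boolean"},"lines":{"type":"string"}},"required":["deltas"],"additionalProperties":false}. deltas is a list of rows, 1 to 12 of them, each of 7 numbers: a rotation vector rx, ry, rz in units of 0.2 rad, then dx, dy, dz in units of 25 mm, then the finger opening in m; each row is the pose to reach, as a shift and turn from the pose commanded when the call began, along the tool's axes at that moment; what a row does not reach only later rows make up. A row lasts 1/12 s, in which the tool goes at most 0.0417 m and 0.125 rad, less where a joint would pass 70% of its speed; a pose out of reach is approached as far as the arm can. The fingers move at their own pace and stop on an object; the grip force is fixed at half the most. Time passes only in rows, so rows that do not move let the fingers close. The tool returns the time, the measured TCP pose, the force, the opening and the grip force at its end. only (a regular expression) keeps the lines of the reply that match it, lines (a string "A,B") keeps lines A to B, and quiet returns only ok. Input that does not fit is refused with a message, and nothing moves.
- telemetry.state(): the state, without advancing time (a new reading comes with each control period).
- get_image(name): name is "side" or "top" or "wrist"; returns a dict with "frame" (420x560x3 uint8, red, green, blue), "vertical_fov" (degrees; the focal length in pixels is half the picture's height over the tangent of half this angle, whatever the lens; pixels are square), "cx", "cy" (the principal point, pixels), "view" (4x4, takes a point from world to camera coordinates). Camera axes: x right, y up, looking along -z (the intrinsics and any distortion apply to the point x, -y, -z); pixel columns grow to the right and rows downward; lengths in m; the calibration is good to about 2 mm. A picture is of the moment at which its call begins. There is no depth.
- manip.sign_off(): hands the job in; it is judged then, once.
The state is a dict: "time": time; "joints": joint angles; "joint_velocities": joint speeds; "tau": joint torques, N m; "eef_pos": TCP position; "tcp_rot": TCP orientation; "contact_force": force on the tool from outside, world axes, zero at the start; "moment": the same for the moment, N m; "width": finger opening in m; "gripper_force": force on a finger pad.
Only numpy, scipy, OpenCV 4.12 (cv2) and the standard library are available. Lean on these libraries where they do the work, as an engineer would, in place of code of your own. Each camera call takes 0.05 s, during which the arm holds its last target. There are 200 camera calls.

TASK

Make up the two customer kits from the loose stock on the right-hand table: the blue tray gets the gold spool, the pack of needles and the small yellow screwdriver, and the orange tray gets the red spool and the tape measure. Set each piece right down in the well shaped for it, spools standing upright the rest lying flat, and let go. Leave the black spool and the presser foot where they are.

Things in the scene. Friction and masses are not known exactly. Their poses are not given: they have to be found in the camera images.
- machine_tray: Blue kit tray, fixed, 137 (x) x 183 (y) x 12 mm, three wells sunk 5 mm into its top (floors 7 mm above the origin). Well centres in its frame, mm: round spool well 52 across at (27, -50), oblong needle-pack well 44 (x) by 78 (y) at (27, 30), long screwdriver well 38 (x) by 140 (y) at (-41, 0). Origin at centre of underside, z up, blank white card on the -x edge.
- alteration_tray: Orange kit tray, fixed, 137 (x) x 183 (y) x 12 mm, two round wells sunk 5 mm into its top (floors 7 mm above the origin). Well centres in its frame, mm: spool well 52 across at (0, -51), tape-measure well 76 across at (0, 40). Origin at centre of underside, z up, blank white card on the -x edge. Between trays and stock stands a blue drawer cabinet 165 mm high: carry things over it.
- gold_spool: Small spool of gold-yellow thread with white ends, 35 mm across, 55 mm tall, about 35 g. Stands upright on its end; origin at the centre of the underside, z up. Loose.
- red_spool: Small spool of red thread with white ends, 35 mm across, 49 mm tall, about 35 g. Stands upright on its end; origin at the centre of the underside, z up. Loose.
- black_spool: Small spool of black thread with brown wooden ends, 35 mm across, 55 mm tall; belongs to neither kit. Stands upright on its end; origin at the centre of the underside, z up. Loose.
- screwdriver_mid (a point): Small screwdriver with a faceted yellow handle, lying flat and loose, 120 mm long, 20 mm thick, about 90 g. The point is on its axis, midway along, 10 mm above the table; y runs along the tool to the handle's end, z up. Handle from y -2 to +60 mm, steel blade 6 mm thick from there to y -60; balances about 25 mm up the handle: grasp it there across x (20 mm wide).
- needle_pack: Flat white pack of machine needles with a blue band, 26 mm wide (its x), 60 mm long (its y), 8 mm thick, about 12 g. Lies flat; origin at the centre of the underside, z up. Loose; grasp across the 26 mm width.
- tape_measure: Round yellow tape measure lying flat, case 56 mm across and 16 mm tall, a small metal tab at its edge on the +y side, about 70 g. Origin at the centre of the underside, z up. Loose; grasp across the case along its x.
- presser_foot: Small bright steel presser foot lying on its side, 28 (x) x 38 (y) x 11 mm, a bar with a short shank; belongs to neither kit. Origin at the centre of the underside. Loose.
Not all that is in view belongs to the job. Several things look just like the tape_measure: the one meant starts nearest to the robot's base.

How it is judged:
At the end, for the whole second after the job is handed in: Each piece is in its well of the right tray: within 10 mm of the well's centre along each tray axis (12 tape, 13 along the screwdriver), under 2.5 mm off the well floor, upright or flat to 0.1 rad (screwdriver along its well to 0.2), at rest. Black spool and presser foot moved under 25 mm (x of gold_spool in the frame of machine_tray between 0.0165 and 0.0375 m and y of gold_spool in the frame of machine_tray between -0.0605 and -0.0395 m and z of gold_spool in the frame of machine_tray between 0.004 and 0.0095 m and angle between each of gold_spool, needle_pack, red_spool, tape_measure's own z axis and vertical below 0.1 rad and linear speed of each of gold_spool, needle_pack, red_spool, tape_measure below 0.02 m/s and x of needle_pack in the frame of machine_tray between 0.016 and 0.038 m and y of needle_pack in the frame of machine_tray between 0.019 and 0.041 m and z of needle_pack in the frame of machine_tray between 0.004 and 0.0095 m and x of red_spool in the frame of alteration_tray between -0.0105 and 0.0105 m and y of red_spool in the frame of alteration_tray between -0.0615 and -0.0405 m and z of red_spool in the frame of alteration_tray between 0.004 and 0.0095 m and x of tape_measure in the frame of alteration_tray between -0.012 and 0.012 m and y of tape_measure in the frame of alteration_tray between 0.028 and 0.052 m and z of tape_measure in the frame of alteration_tray between 0.004 and 0.0095 m and x of screwdriver_mid in the frame of machine_tray between -0.052 and -0.03 m and y of screwdriver_mid in the frame of machine_tray between -0.013 and 0.013 m and z of screwdriver_mid in the frame of machine_tray between 0.014 and 0.0195 m and angle between the y axis of screwdriver_mid and the y axis of machine_tray, either way round below 0.2 rad and distance of each of black_spool, presser_foot from where it was at the start of the episode below 0.025 m); the robot touches nothing.
It fails at once if the black spool, which belongs to neither kit, is shifted by more than 25 mm (distance of black_spool from where it was at the start of the episode above 0.025 m).
It fails at once if the presser foot, which belongs to neither kit, is shifted by more than 25 mm (distance of presser_foot from where it was at the start of the episode above 0.025 m).
It also fails if it takes over 144 s, if anything falls off the work surface, if the arm or the gripper's body presses on something with over 40 N, if the wrist force passes 120 N, or if a joint passes its speed limit or range.

## Working session

There is one attempt and no reset: what is moved stays moved. The work goes in short steps, Python scripts to look and compute and a tool call to move; the robot and the scene stay as the last step left them, time stands still between calls to the robot, and variables do not carry over. Pictures are saved under pics/ and viewed, at most 14 in all, crops included, and the job is handed in when it is done.

```bash
ls; mkdir -p pics; python3 - <<'E'
from station import telemetry, get_image
import cv2, numpy as np
print(telemetry.state())
for n in ("top","side","wrist"):
    g=get_image(n); cv2.imwrite(f"pics/{n}0.png",cv2.resize(g["frame"][:,:,::-1],(784,588),interpolation=cv2.INTER_CUBIC))
    print(n,{k:(v.tolist() if hasattr(v,'tolist') else v) for k,v in g.items() if k!="frame"})
E
```

```text
pics
{'time': 0.0, 'joints': array([ 1.39117419,  0.50184991, -0.42676441,  1.55146366,  0.2208056 ,
        1.13832714, -0.21029506]), 'joint_velocities': array([-8.38104129e-04, -1.06966112e-03, -4.45206156e-04, -9.17368537e-05,
        6.46253509e-04, -2.96301522e-04, -2.22977371e-04]), 'tau': array([ 5.72488952e-04, -5.66601741e+01, -5.81605598e+00, -2.79117322e+01,
       -6.87042531e-02,  3.07012210e-02,  1.95709472e-04]), 'eef_pos': array([ 0.2781524 , -0.5866817 ,  0.22566903]), 'tcp_rot': array([-3.13960137e+00, -4.20324715e-05,  4.42863473e-01]), 'contact_force': array([ 0.68341739,  0.70244671, -0.03597187]), 'moment': array([-0.01849487, -0.00036591, -0.02652499]), 'gripper_force': 0.0, 'width': 0.09204204695330605}
top {'vertical_fov': 42.067975980585935, 'cx': 285.974583823235, 'cy': 206.2270625555353, 'view': [[-0.005054705953332748, -0.999933804339149, -0.010336193088447108, -0.09287888731253126], [0.993602234786305, -0.0061883539980376965, 0.11276658770422911, -0.4994655454868722], [-0.11282308706725751, -0.009700062609658238, 0.9935677429395456, -1.6564486902245923], [0.0, 0.0, 0.0, 1.0]]}
side {'vertical_fov': 52.64925452572812, 'cx': 281.53821848248674, 'cy': 211.69103892102552, 'view': [[0.9968241796628868, 0.0795498681763444, -0.003656953997351455, -0.4635587700924837], [-0.03685102464390352, 0.5015086180216202, 0.8643674612297357, 0.023914459471657993], [0.07059431154212739, -0.8614876229657454, 0.5028474109058557, -1.4499395446413692], [0.0, 0.0, 0.0, 1.0]]}
wrist {'vertical_fov': 71.2792435859531, 'cx': 282.72649251874395, 'cy': 208.3261448540163, 'view': [[0.42868648373386986, -0.903451807516897, -0.0016523190807861815, -0.6481356951645992], [0.874509781950082, 0.41541136825333785, -0.2503318525467983, 0.03123006734809778], [0.22684915679259837, 0.10586891243582215, 0.968158681953607, -0.38849649316125423], [0.0, 0.0, 0.0, 1.0]]}
```

View pics/top0.png

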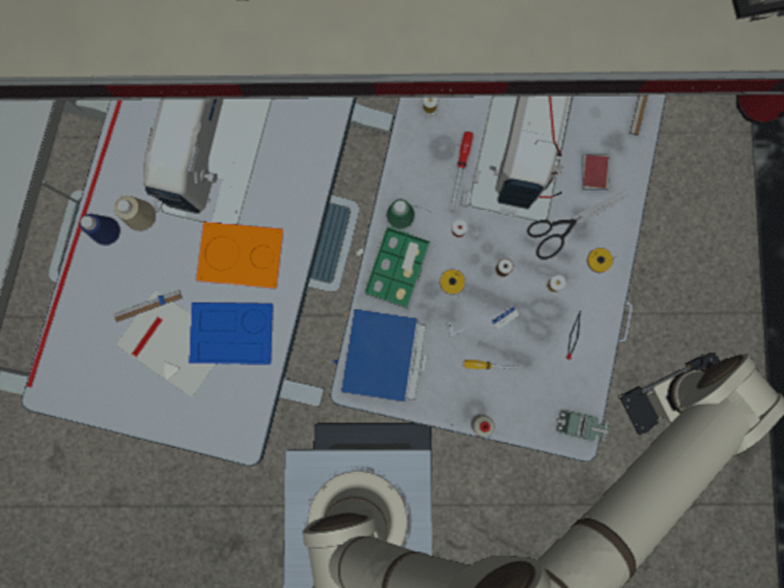

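View pics/side0.png

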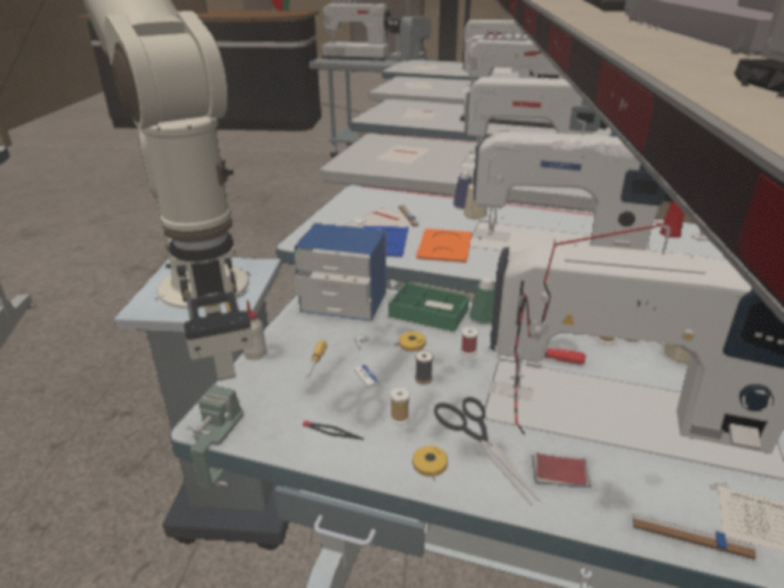

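The top view shows the stock: red, black and gold spools near (460,229), (505,267) and (558,283), the nearer tape at (452,281), needles at (505,317), screwdriver at (485,365) and presser foot at (455,329). The orange tray is near (240,255) and the blue one near (231,333). The side view shows the same things behind the cabinet. I'll enlarge both.

```bash
cat > h.py <<'E'
from station import telemetry, get_image
import cv2, numpy as np
from scipy.spatial.transform import Rotation as R
def crop(n,x0,y0,x1,y1,s,out,g=None):
    g=g or get_image(n); f=g["frame"][y0:y1,x0:x1,::-1]
    f=cv2.resize(f,None,fx=s,fy=s,interpolation=cv2.INTER_CUBIC)
    for i in range(0,x1-x0,20): cv2.putText(f,str(x0+i),(i*s,10),0,.35,(0,0,0),1); cv2.line(f,(i*s,12),(i*s,18),(0,0,0),1)
    for i in range(0,y1-y0,20): cv2.putText(f,str(y0+i),(0,i*s+4),0,.35,(0,0,0),1)
    cv2.imwrite("pics/"+out,f); return g
def cam(g):
    V=np.array(g["view"]); f=g["frame"].shape[0]/2/np.tan(np.radians(g["vertical_fov"])/2)
    return V,f,g["cx"],g["cy"]
def ray(g,u,v):
    V,f,cx,cy=cam(g); d=np.array([(u-cx)/f,-(v-cy)/f,-1]); return -V[:3,:3].T@V[:3,3], V[:3,:3].T@d
def plane(g,u,v,z):
    o,d=ray(g,u,v); return o+d*(z-o[2])/d[2]
def tri(*obs):
    A=0;b=0
    for g,u,v in obs:
        o,d=ray(g,u,v); d=d/np.linalg.norm(d); P=np.eye(3)-np.outer(d,d); A=A+P; b=b+P@o
    p=np.linalg.solve(A,b); return p,[np.linalg.norm((np.eye(3)-np.outer(d,d)/(d@d))@(p-o)) for o,d in (ray(*q) for q in obs)]
def proj(g,p):
    V,f,cx,cy=cam(g); c=V[:3,:3]@p+V[:3,3]; return cx-f*c[0]/c[2], cy+f*c[1]/c[2]
E
python3 - <<'E'
from h import *
g=crop("top",310,140,450,280,4,"t1.png"); crop("top",120,150,220,270,5,"t2.png",g)
import pickle; s=get_image("side"); pickle.dump((g,s),open("gs.pkl","wb"))
crop("side",210,210,350,320,5,"s1.png",s); crop("side",230,140,350,230,6,"s2.png",s)
E
```

```text
(no output)
```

View pics/t1.png

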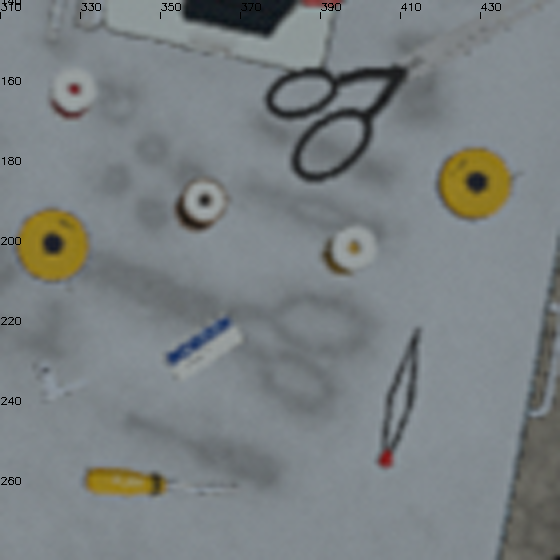

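View pics/t2.png

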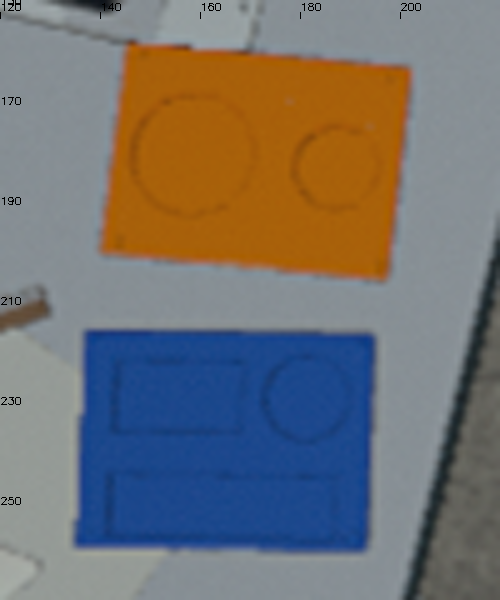

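View pics/s1.png

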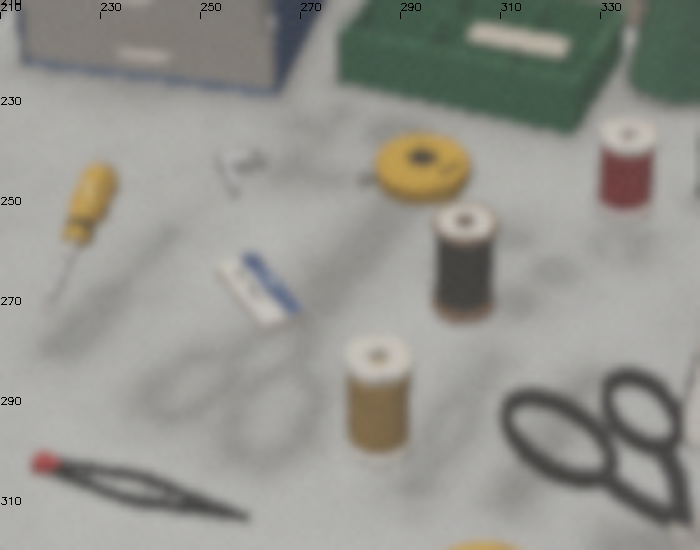

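View pics/s2.png

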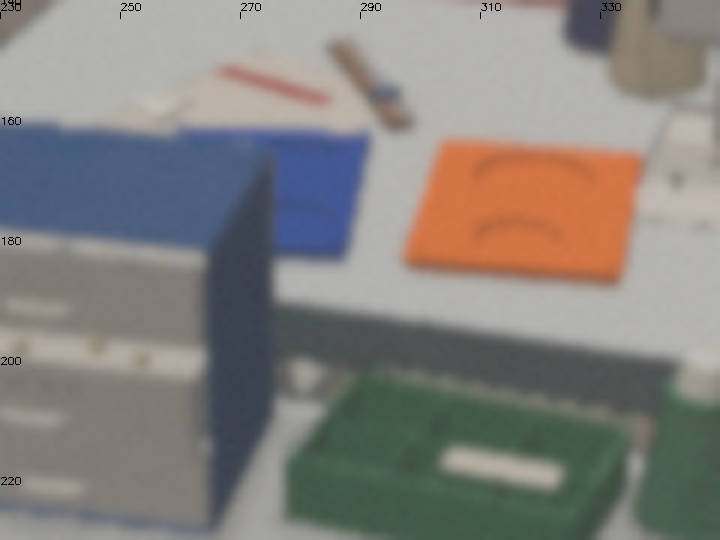

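```bash
cat > m.py <<'E'
from h import *
import pickle; g,s=pickle.load(open("gs.pkl","rb"))
c=lambda k,x0,y0,p:(x0+(p[0]+.5)/k-.5,y0+(p[1]+.5)/k-.5)
T=lambda p:c(4,310,140,p); T2=lambda p:c(5,120,150,p); S=lambda p:c(5,210,210,p); S2=lambda p:c(6,230,140,p)
np.set_printoptions(precision=4,suppress=True)
for n,a,b,z in [("red",T((73,90)),S((628,135)),.049),("black",T((204,201)),S((465,222)),.055),("gold",T((354,247)),S((379,357)),.055),
 ("tape",T((53,244)),S((422,162)),.016),("needle",T((204,347)),S((260,290)),.008),("drvEnd",T((86,480)),S((103,168)),.01),("drvTip",T((238,488)),S((50,303)),.01),
 ("foot",T((60,385)),S((238,165)),.005),
 ("bl+x+y",T2((86,332)),S2((370,135)),.012),("bl+x-y",T2((374,335)),S2((345,250)),.012)]+[
 ("o%d"%i,T2(p),S2(q),.012) for i,(p,q) in enumerate(zip([(127,45),(411,67),(388,279),(102,253)],[(645,155),(620,275),(405,262),(443,141)]))]:
    print(n,*tri((g,*a),(s,*b)),plane(g,*a,z)[:2],plane(s,*b,z)[:2])
def tray(P):
    P=np.array([plane(g,*T2(p),.012)[:2] for p in P]); X=np.array([[.0685,.0915],[.0685,-.0915],[-.0685,-.0915],[-.0685,.0915]])
    c0=P.mean(0); Q=P-c0; a=np.arctan2((X[:,0]*Q[:,1]-X[:,1]*Q[:,0]).sum(),(X*Q).sum()); 
    sc=np.linalg.norm(Q)/np.linalg.norm(X); return c0,a,sc
for nm,P,W in [("blue",[(86,332),(374,335),(368,550),(77,545)],dict(gold=(27,-50),needle=(27,30),drv=(-41,0))),("orange",[(127,45),(411,67),(388,279),(102,253)],dict(red=(0,-51),tape=(0,40)))]:
    c0,a,sc=tray(P); print(nm,c0,a,sc)
    for k,w in W.items():
        r=np.array([[np.cos(a),-np.sin(a)],[np.sin(a),np.cos(a)]])@np.array(w)/1e3+c0; print("  ",k,r,np.hypot(*r))
print("wells seen: needle",plane(g,*T2((180,397)),.012)," gold",plane(g,*T2((306,398)),.012),"tape",plane(g,*T2((194,155)),.012),"red",plane(g,*T2((337,168)),.012))
for p in [(167,358),(230,318),(243,338),(180,378)]: print(plane(g,*T(p),.008)[:2])
E
python3 m.py
```

```text
red [ 0.6328 -0.2252  0.0493] [np.float64(0.0008496223906976795), np.float64(0.0008496223906974364)] [ 0.632  -0.2253] [ 0.6337 -0.2245]
black [ 0.5452 -0.323   0.0554] [np.float64(0.0008213168409688967), np.float64(0.0008213168409689037)] [ 0.5445 -0.3232] [ 0.546  -0.3222]
gold [ 0.5088 -0.4357  0.0558] [np.float64(0.0004085806574377998), np.float64(0.00040858065743799046)] [ 0.5085 -0.4359] [ 0.5092 -0.4346]
tape [ 0.5176 -0.2103  0.0152] [np.float64(0.0003870596860154736), np.float64(0.0003870596860154965)] [ 0.5171 -0.2103] [ 0.518  -0.2114]
needle [ 0.4373 -0.3268  0.0078] [np.float64(0.0004479405407231387), np.float64(0.00044794054072314066)] [ 0.4368 -0.3268] [ 0.4378 -0.327 ]
drvEnd [ 0.3352 -0.233   0.0173] [np.float64(0.0008032323422258149), np.float64(0.0008032323422257468)] [ 0.3346 -0.2338] [ 0.3336 -0.2224]
drvTip [ 0.3285 -0.3502  0.0109] [np.float64(0.0006562076884659895), np.float64(0.0006562076884659209)] [ 0.3278 -0.3505] [ 0.3288 -0.3489]
foot [ 0.4096 -0.2144  0.0102] [np.float64(0.0017764560006401317), np.float64(0.0017764560006400757)] [ 0.4081 -0.215 ] [ 0.41
[... 631 characters left out ...]
] [0.505  0.1813] [0.5083 0.1775]
o3 [0.5238 0.3606 0.0127] [np.float64(0.0013343750869015732), np.float64(0.0013343750869017062)] [0.5225 0.3607] [0.525  0.3628]
blue [0.4052 0.2805] -0.017872655051518756 0.9781593164753216
   gold [0.4313 0.23  ] 0.48878239750765207
   needle [0.4327 0.31  ] 0.5322982072195389
   drv [0.3642 0.2812] 0.4601294199819265
orange [0.5804 0.2647] -0.0923470628721512 0.9816284249699408
   red [0.5757 0.2139] 0.6141205668563694
   tape [0.584  0.3045] 0.6586759795080631
wells seen: needle [0.4321 0.3098 0.012 ]  gold [0.431  0.2314 0.012 ] tape [0.5841 0.3043 0.012 ] red [0.5753 0.2143 0.012 ]
[ 0.4284 -0.298 ]
[ 0.4593 -0.3475]
[ 0.4436 -0.3572]
[ 0.4129 -0.3078]
```

The measured heights (49, 55, 56, 15 and 8 mm, tray tops about 12 mm) match the given sizes, so the positions are trustworthy. Next I'll write the move calculator and check the clearances to the bottle and cabinet.

```bash
cat > go.py <<'E'
# usage: go.py x y z yaw  -> row in tool axes, from measured pose
import sys; from h import *
st=telemetry.state(); p=np.array(st["eef_pos"]); Rt=R.from_euler("xyz",st["tcp_rot"])
a=list(map(float,sys.argv[1:5])); T=R.from_euler("xyz",[np.pi,0,a[3]])
print("row",np.round((Rt.inv()*T).as_rotvec(),4).tolist(),np.round(Rt.inv().apply(np.array(a[:3])-p),4).tolist(),"dist",np.linalg.norm(a[:3]-p).round(3),"t",st["time"],"j",np.round(st["joints"],2))
E
python3 go.py .509 -.4355 .2 0; python3 - <<'E'
from h import *; import pickle; g,s=pickle.load(open("gs.pkl","rb"))
k=1/1.4
print("bottle",tri((g,401*k,206*k),(s,487*k,283*k)))
print("cab",tri((g,417*k,318*k),(s,385*k,244*k)),plane(g,415*k,318*k,.165),plane(g,405*k,400*k,.165),plane(g,425*k,320*k,.03))
print("machine head",plane(g,500*k,205*k,.1),plane(g,185*k,210*k,.15),"bed",plane(g,472*k,203*k,.01))
E
```

```text
row [-0.001, 0.0001, 0.4429] [0.2733, -0.038, 0.0263] dist 0.277 t 0.25 j [ 1.39  0.5  -0.43  1.55  0.22  1.14 -0.21]
bottle (array([ 0.67150566, -0.09854756,  0.09102575]), [np.float64(0.0010882451560035665), np.float64(0.0010882451560039852)])
cab (array([ 0.43960616, -0.12766616,  0.18714759]), [np.float64(0.01754882704582723), np.float64(0.01754882704582732)]) [ 0.42384158 -0.12619817  0.165     ] [ 0.26050437 -0.10512954  0.165     ] [ 0.42942684 -0.14929883  0.03      ]
machine head [ 0.66899151 -0.30968103  0.1       ] [0.6520062  0.34859758 0.15      ] bed [ 0.69428764 -0.25788814  0.01      ]
```

Careful with the scale: shifts go in units of 25 mm and turns go in units of 0.2 rad. That gives: 0.274 m is 10.96, -0.038 m is -1.52, 0.443 rad is 2.215.

>>> {"fn": "pendant", "kwargs": {"deltas": [[0,0,2.215,10.96,-1.52,1.04,0.092],[0,0,2.215,10.96,-1.52,1.04,0.092],[0,0,2.215,10.96,-1.52,1.04,0.092],[0,0,2.215,10.96,-1.52,1.04,0.092],[0,0,2.215,10.96,-1.52,1.04,0.092],[0,0,2.215,10.96,-1.52,1.04,0.092],[0,0,2.215,10.96,-1.52,1.04,0.092],[0,0,2.215,10.96,-1.52,1.04,0.092],[0,0,2.215,10.96,-1.52,1.04,0.092],[0,0,2.215,10.96,-1.52,1.04,0.092]]}}

```text
time: 1.08
eef_pos: [0.5091, -0.4361, 0.2004]
tcp_rot: [3.141, 0.001, -0.0]
contact_force: [-0.2, -1.1, 0.8]
width: 0.0918
gripper_force: 0.0
```

```bash
python3 go.py .509 -.4355 .02 0; python3 - <<'E'
from h import *
g=get_image("wrist"); cv2.imwrite("pics/w1.png",cv2.resize(g["frame"][:,:,::-1],(784,588)))
for n,p in dict(gold=(.509,-.4355,.055),tape=(.5175,-.2105,.016),red=(.6328,-.225,.049),needle=(.437,-.327,.008),drv=(.332,-.265,.01)).items(): print(n,np.array(proj(g,np.array(p)))*1.4)
E
```

```text
row [0.0005, 0.0011, -0.0003] [0.0001, -0.0007, 0.1804] dist 0.18 t 1.0833 j [ 0.93  0.56 -0.38  1.52  0.22  1.11 -1.07]
gold [396.0142293  276.94133865]
tape [128.5296491  257.11855604]
red [ 92.15468398 100.60004121]
needle [276.69617333 343.09706638]
drv [220.07337302 445.31901672]
```

View pics/w1.png

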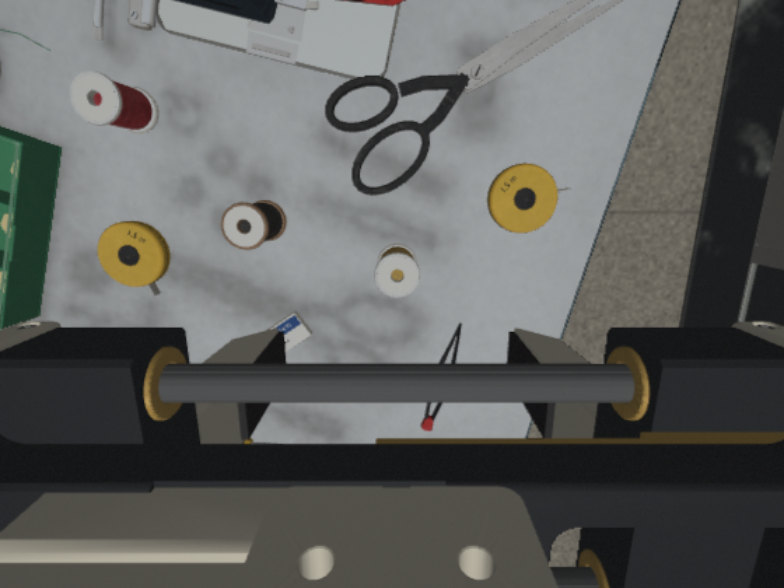

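The wrist view puts the gold spool top at (397,277), right where predicted, so the pose is good. The near tape's tab points down-right at (155,290), so I'll grip the tape with yaw about 0.55. Now I'll grasp the gold spool.

>>> {"fn": "pendant", "kwargs": {"deltas": [[0,0,0,0,-0.028,1.6,0.092],[0,0,0,0,-0.028,3.2,0.092],[0,0,0,0,-0.028,4.8,0.092],[0,0,0,0,-0.028,6,0.092],[0,0,0,0,-0.028,6.8,0.092],[0,0,0,0,-0.028,7.2,0.092],[0,0,0,0,-0.028,7.2,0.092],[0,0,0,0,-0.028,7.2,0.0],[0,0,0,0,-0.028,7.2,0.0],[0,0,0,0,-0.028,7.2,0.0],[0,0,0,0,-0.028,7.2,0.0],[0,0,0,0,-0.028,7.2,0.0]]}}

```text
time: 2.13
eef_pos: [0.5105, -0.4355, 0.0222]
tcp_rot: [3.14, -0.002, -0.0]
contact_force: [0.9, 0.2, 0.7]
width: 0.0627
gripper_force: 0.0
```

>>> {"fn": "pendant", "kwargs": {"deltas": [[0,0,0,0,0,0,0],[0,0,0,0,0,0,0],[0,0,0,0,0,0,0],[0,0,0,0,0,-0.8,0],[0,0,0,0,0,-2.4,0],[0,0,0,0,0,-4,0],[0,0,0,0,0,-5.6,0],[0,0,0,0,0,-7.2,0],[0,0,0,0,0,-8.8,0],[0,0,0,0,0,-10,0],[0,0,0,0,0,-10,0]]}}

```text
time: 3.05
eef_pos: [0.5133, -0.4369, 0.2796]
tcp_rot: [3.133, -0.01, -0.0]
contact_force: [0.6, -0.5, -0.4]
width: 0.0337
gripper_force: 29.9
```

```bash
python3 go.py .431 .2305 .27 -0.018
```

```text
row [0.0083, -0.0103, 0.0178] [-0.0825, -0.6674, 0.0031] dist 0.673 t 3.05 j [ 0.94  0.49 -0.4   1.44  0.2   1.24 -1.05]
```

To row units: -0.48 m is -19.2, -0.44 m is -17.6, 0.018 rad is 0.09.

>>> {"fn": "pendant", "kwargs": {"deltas": [[0,0,0.09,-0.2,-1.6,0,0],[0,0,0.09,-0.4,-3.2,0,0],[0,0,0.09,-0.6,-4.8,0,0],[0,0,0.09,-0.8,-6.4,0,0],[0,0,0.09,-1,-8,0,0],[0,0,0.09,-1.2,-9.6,0,0],[0,0,0.09,-1.4,-11.2,0,0],[0,0,0.09,-1.6,-12.8,0,0],[0,0,0.09,-1.8,-14.4,0,0],[0,0,0.09,-2,-16,0,0],[0,0,0.09,-2.2,-17.6,0,0],[0,0,0.09,-2.4,-19.2,0,0]]}}

```text
time: 4.05
eef_pos: [0.449, 0.0469, 0.2707]
tcp_rot: [3.141, -0.0, -0.018]
contact_force: [1.8, 0.7, -0.5]
width: 0.0336
gripper_force: 29.9
```

>>> {"fn": "pendant", "kwargs": {"deltas": [[0,0,0,-0.2,-1.6,0,0],[0,0,0,-0.4,-3.2,0,0],[0,0,0,-0.6,-4.8,0,0],[0,0,0,-0.72,-6,0,0],[0,0,0,-0.8,-6.8,0,0],[0,0,0,-0.8,-7.48,0,0],[0,0,0,-0.8,-7.48,0,0],[0,0,0,-0.8,-7.48,0,0]]}}

```text
time: 4.72
eef_pos: [0.4327, 0.2332, 0.2704]
tcp_rot: [-3.142, 0.001, -0.016]
contact_force: [0.1, -0.3, 0.0]
width: 0.0334
gripper_force: 29.9
```

```bash
python3 go.py .431 .2305 .029 -0.018
python3 - <<'E'
from h import *
g=get_image("wrist"); cv2.imwrite("pics/w2.png",cv2.resize(g["frame"][:,:,::-1],(784,588)))
import pickle; pickle.dump(g,open("w2.pkl","wb"))
for n,p in dict(gold=(.4313,.23,.012),needle=(.4327,.310,.012),drv=(.3642,.2812,.012),red=(.5757,.2139,.012),tape=(.584,.3045,.012)).items(): print(n,np.array(proj(g,np.array(p)))*1.4)
E
```

```text
row [-0.0, 0.0007, 0.0025] [-0.0015, 0.0027, 0.2414] dist 0.241 t 4.7167 j [ 0.19  0.22 -0.84  1.88  0.18  1.12 -2.3 ]
gold [399.74778946 254.32464283]
needle [321.48443016 254.1616793 ]
drv [352.44704006 317.53773733]
red [414.98520204 100.89400915]
tape [317.49865532  92.82413913]
```

View pics/w2.png

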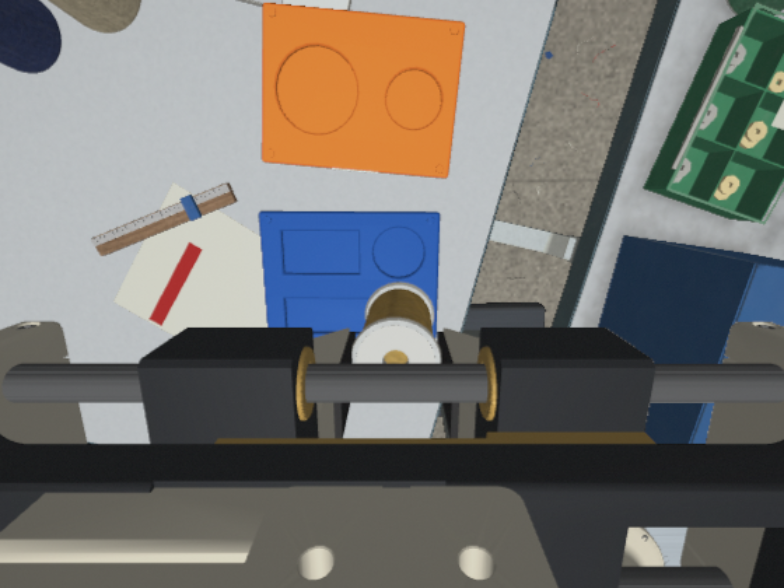

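The wrist view shows the wells (gold 399,251; needle 321,252; red 414,99; tape 317,90) within 3 px of prediction, about +2 mm in x. The gold spool is held upright. I'll shift x by 1 mm and place it.

To row units: 0.21 m is 8.4, 0.0027 m is 0.108.

>>> {"fn": "pendant", "kwargs": {"deltas": [[0,0,0,0,0.108,1.6,0],[0,0,0,0,0.108,3.2,0],[0,0,0,0,0.108,4.8,0],[0,0,0,0,0.108,6.4,0],[0,0,0,0,0.108,7.6,0],[0,0,0,0,0.108,8.4,0],[0,0,0,0,0.108,9,0],[0,0,0,0,0.108,9.4,0],[0,0,0,0,0.108,9.66,0],[0,0,0,0,0.108,9.66,0],[0,0,0,0,0.108,9.66,0],[0,0,0,0,0.108,9.66,0]]}}

```text
time: 5.77
eef_pos: [0.4357, 0.2251, 0.0304]
tcp_rot: [3.136, -0.003, -0.023]
contact_force: [0.2, -7.9, 13.6]
width: 0.0341
gripper_force: 30.0
```

To row units: -0.008 m is -0.32, -0.004 m is -0.16.

>>> {"fn": "pendant", "kwargs": {"deltas": [[0,0,0,0,0,-0.16,0],[0,0,0,0,0,-0.32,0],[0,0,0,0,0,-0.32,0],[0,0,0,0,0,-0.32,0]]}}

```text
time: 6.1
eef_pos: [0.4336, 0.2294, 0.0374]
tcp_rot: [-3.141, -0.0, -0.019]
contact_force: [0.5, 0.3, -1.1]
width: 0.0341
gripper_force: 30.0
```

```bash
python3 go.py .4325 .231 .04 -0.018;  python3 -c "
from h import *
crop('wrist',150,120,400,300,3,'w3.png')"
```

```text
row [-0.0003, -0.0005, -0.001] [-0.0011, -0.0016, -0.0026] dist 0.003 t 6.1 j [-0.09  0.54 -0.54  2.07  0.46  0.65 -2.54]
```

View pics/w3.png

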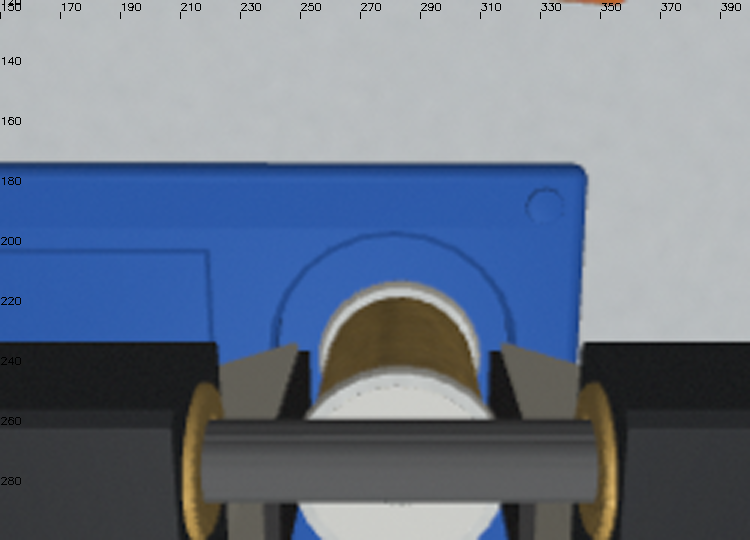

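The spool base sits centred in y (283 against well centre 281.5) and perhaps 2 mm low in x. Joint 7 is close to its limit, so I'll turn the yaw back before lowering.

>>> {"fn": "pendant", "kwargs": {"deltas": [[0,0,-0.6,0.04,0,0,0],[0,0,-1.2,0.04,0,0,0],[0,0,-1.8,0.04,0,0,0],[0,0,-2,0.04,0,0,0],[0,0,-2,0.04,0,0.12,0],[0,0,-2,0.04,0,0.24,0],[0,0,-2,0.04,0,0.36,0],[0,0,-2,0.04,0,0.36,0],[0,0,-2,0.04,0,0.36,0]]}}

```text
time: 6.9
eef_pos: [0.4346, 0.2299, 0.0295]
tcp_rot: [3.14, -0.001, 0.381]
contact_force: [-4.1, -4.0, 18.7]
width: 0.0338
gripper_force: 30.0
```

```bash
python3 go.py .4345 .2305 .029 0.38
```

```text
row [0.0016, -0.0007, 0.0007] [0.0001, -0.0005, 0.0005] dist 0.001 t 6.9 j [-0.03  0.58 -0.63  2.07  0.56  0.66 -2.22]
```

To row units: -0.22 m is -8.8, -0.19 m is -7.6.

>>> {"fn": "pendant", "kwargs": {"deltas": [[0,0,0,0,0,-0.04,0.07],[0,0,0,0,0,-0.04,0.07],[0,0,0,0,0,-0.04,0.07],[0,0,0,0,0,-0.04,0.07],[0,0,0,0,0,-1.2,0.07],[0,0,0,0,0,-2.8,0.08],[0,0,0,0,0,-4.4,0.08],[0,0,0,0,0,-6,0.08],[0,0,0,0,0,-7.6,0.08],[0,0,0,0,0,-8.8,0.08],[0,0,0,0,0,-8.8,0.08],[0,0,0,0,0,-8.8,0.08]]}}

```text
time: 7.9
eef_pos: [0.4355, 0.2301, 0.2497]
tcp_rot: [3.141, -0.004, 0.381]
contact_force: [0.5, 0.0, 0.3]
width: 0.0797
gripper_force: 0.0
```

```bash
python3 go.py .633 -.225 .22 1.92; python3 -c "
from h import *
crop('wrist',120,0,400,240,2,'w4.png')"
```

```text
row [0.0038, -0.0025, -1.5392] [0.0141, 0.4959, 0.0302] dist 0.497 t 7.9 j [ 0.2   0.25 -0.86  1.9   0.21  1.08 -1.93]
```

View pics/w4.png

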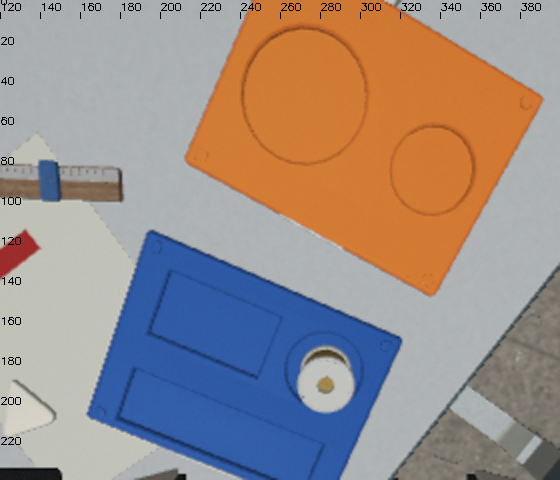

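The gold spool stands upright in its well, at (324,385) in the crop. I'm re-measuring the other wells from this pose and moving on to the red spool.

```bash
python3 - <<'E'
from h import *
g=get_image("wrist"); f=lambda x,y:plane(g,120+x/2,y/2,.012).round(4)
print("goldwell",f(324,370),"needle",f(215,324),"tape",f(305,95),"red",f(433,170),"blue corners",f(150,231),f(401,338),"orange",f(187,158),f(433,296),f(542,98),"drv well -x.. top edge",f(135,368),f(325,445))
E
```

```text
goldwell [0.4322 0.2303 0.012 ] needle [0.434  0.3092 0.012 ] tape [0.5848 0.3038 0.012 ] red [0.5751 0.214  0.012 ] blue corners [0.4745 0.3672 0.012 ] [0.4716 0.1904 0.012 ] orange [0.5245 0.359  0.012 ] [0.5047 0.182  0.012 ] [0.6369 0.1694 0.012 ] drv well -x.. top edge [0.3858 0.3498 0.012 ] [0.383  0.2098 0.012 ]
```

>>> {"fn": "pendant", "kwargs": {"deltas": [[0,0,-0.6,0.04,1.6,0,0.08],[0,0,-1.2,0.08,3.2,0,0.08],[0,0,-1.8,0.12,4.8,0,0.08],[0,0,-2.4,0.16,6.4,0,0.08],[0,0,-3,0.24,8,0,0.08],[0,0,-3.6,0.28,9.6,0,0.08],[0,0,-4.2,0.32,11.2,0,0.08],[0,0,-4.8,0.36,12.8,0,0.08],[0,0,-5.4,0.4,14.4,0,0.08],[0,0,-6,0.44,16,0,0.08],[0,0,-6.6,0.48,17.6,0,0.08],[0,0,-7.2,0.56,19.2,0,0.08]]}}

```text
time: 9.0
eef_pos: [0.6252, -0.2127, 0.2451]
tcp_rot: [-3.138, -0.002, 1.827]
contact_force: [0.7, -0.1, 0.9]
width: 0.0801
gripper_force: 0.0
```

>>> {"fn": "pendant", "kwargs": {"deltas": [[0,0,-0.5,0,0,0,0.08],[0,0,-0.5,0,0,0,0.08],[0,0,-0.5,0,0,0,0.08],[0,0,-0.5,0,0,0,0.08]]}}

```text
time: 9.33
eef_pos: [0.6255, -0.2079, 0.2469]
tcp_rot: [-3.14, -0.003, 1.922]
contact_force: [-0.1, 0.3, 1.1]
width: 0.0801
gripper_force: 0.0
```

```bash
python3 go.py .6335 -.225 .02 1.92
```

```text
row [-0.0012, -0.0026, 0.0021] [-0.0194, 0.0019, 0.2269] dist 0.228 t 9.3333 j [ 0.88  0.63 -0.91  1.49  0.51  1.27  0.26]
```

>>> {"fn": "pendant", "kwargs": {"deltas": [[0,0,0,-0.76,0.08,0.8,0.08],[0,0,0,-0.76,0.08,2.4,0.08],[0,0,0,-0.76,0.08,4,0.08],[0,0,0,-0.76,0.08,4,0.08],[0,0,0,-0.76,0.08,4,0.08]]}}

```text
time: 9.75
eef_pos: [0.6327, -0.2255, 0.1467]
tcp_rot: [-3.138, -0.003, 1.923]
contact_force: [0.0, -0.1, 1.0]
width: 0.0801
gripper_force: 0.0
```

```bash
python3 go.py .6335 -.225 .02 1.92
python3 - <<'E'
from h import *
g=crop("wrist",200,100,400,280,3,"w5.png"); print(proj(g,np.array([.6335,-.225,.049])))
E
```

```text
row [-0.0038, -0.0033, 0.0034] [-0.0002, 0.0014, 0.1267] dist 0.127 t 9.75 j [ 0.85  0.74 -0.85  1.54  0.59  1.13  0.23]
(np.float64(283.9789124892357), np.float64(210.67721110854765))
```

View pics/w5.png

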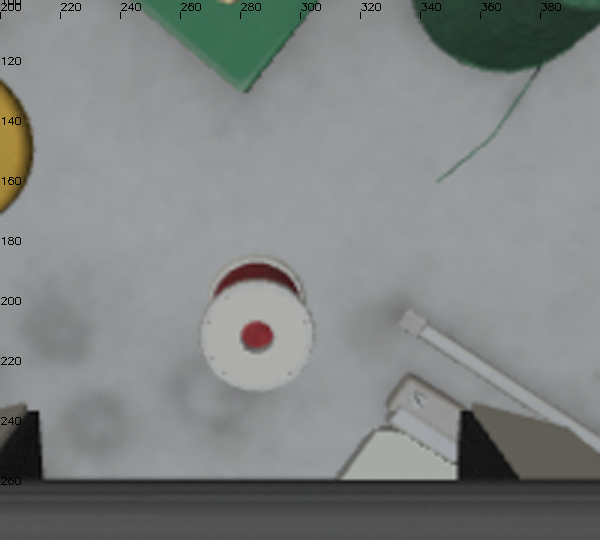

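The red spool top is at (285.5,211), as predicted. The stray red screwdriver's tip at (337,207) sits near the right finger, so I'll narrow the opening and stay at 20 mm height.

>>> {"fn": "pendant", "kwargs": {"deltas": [[0,0,0,0,0.04,1.2,0.06],[0,0,0,0,0.04,2.4,0.06],[0,0,0,0,0.04,3.6,0.06],[0,0,0,0,0.04,4.4,0.06],[0,0,0,0,0.04,4.8,0.06],[0,0,0,0,0.04,5.04,0.06],[0,0,0,0,0.04,5.04,0.06],[0,0,0,0,0.04,5.04,0],[0,0,0,0,0.04,5.04,0],[0,0,0,0,0.04,5.04,0],[0,0,0,0,0.04,5.04,0],[0,0,0,0,0.04,5.04,0]]}}

```text
time: 10.8
eef_pos: [0.636, -0.2275, 0.0232]
tcp_rot: [3.141, 0.001, 1.922]
contact_force: [-0.7, 0.0, 3.9]
width: 0.0339
gripper_force: 30.0
```

>>> {"fn": "pendant", "kwargs": {"deltas": [[0,0,0,0,0,0,0],[0,0,0,0,0,-0.8,0],[0,0,0,0,0,-2.4,0],[0,0,0,0,0,-4,0],[0,0,0,0,0,-5.6,0],[0,0,0,0,0,-7.2,0],[0,0,0,0,0,-8.8,0],[0,0,0,0,0,-10,0],[0,0,0,0,0,-10,0],[0,0,0,0,0,-10,0]]}}

```text
time: 11.63
eef_pos: [0.6366, -0.2272, 0.2748]
tcp_rot: [3.138, 0.003, 1.922]
contact_force: [0.2, -0.5, -1.4]
width: 0.034
gripper_force: 30.0
```

```bash
python3 go.py .5755 .2142 .27 1.52
```

```text
row [0.0038, 0.0023, 0.4018] [0.4356, 0.0944, 0.0038] dist 0.446 t 11.6333 j [ 0.88  0.63 -0.91  1.42  0.5   1.33  0.3 ]
```

To row units: 0.09 m is 3.6, 0.05 m is 2, 0.4 rad is 2.

>>> {"fn": "pendant", "kwargs": {"deltas": [[0,0,0.5,1.52,0.32,0,0],[0,0,1,3.04,0.64,0,0],[0,0,1.5,4.56,0.96,0,0],[0,0,2,6.08,1.32,0,0],[0,0,2,7.6,1.64,0,0],[0,0,2,9.12,2,0,0],[0,0,2,10.64,2.32,0,0],[0,0,2,12.16,2.64,0,0],[0,0,2,13.68,3,0,0],[0,0,2,15.2,3.32,0,0],[0,0,2,16.4,3.6,0,0],[0,0,2,17.28,3.8,0,0]]}}

```text
time: 12.63
eef_pos: [0.5737, 0.2145, 0.2705]
tcp_rot: [-3.139, -0.0, 1.526]
contact_force: [0.3, -0.0, -0.2]
width: 0.034
gripper_force: 30.0
```

>>> {"fn": "pendant", "kwargs": {"deltas": [[0,0,0,0,0,0,0],[0,0,0,0,0,0,0],[0,0,0,0,0,0,0]]}}

```text
time: 12.88
eef_pos: [0.5758, 0.2096, 0.2706]
tcp_rot: [-3.14, 0.002, 1.521]
contact_force: [-0.4, -1.5, -0.7]
width: 0.0339
gripper_force: 30.0
```

```bash
python3 go.py .5755 .2115 .04 1.52
```

```text
row [-0.0021, 0.0018, 0.0013] [0.0023, 0.0001, 0.2306] dist 0.231 t 12.8833 j [ 0.26  0.51 -0.91  1.59  0.42  1.25 -0.78]
```

>>> {"fn": "pendant", "kwargs": {"deltas": [[0,0,0,0.08,0,1.6,0],[0,0,0,0.08,0,3.2,0],[0,0,0,0.08,0,4.8,0],[0,0,0,0.08,0,6.4,0],[0,0,0,0.08,0,7.6,0],[0,0,0,0.08,0,8.4,0],[0,0,0,0.08,0,9,0],[0,0,0,0.08,0,9.2,0],[0,0,0,0.08,0,9.2,0],[0,0,0,0.08,0,9.2,0],[0,0,0,0.08,0,9.2,0]]}}

```text
time: 13.8
eef_pos: [0.5776, 0.2134, 0.044]
tcp_rot: [3.139, -0.001, 1.521]
contact_force: [0.5, -0.3, 0.3]
width: 0.0339
gripper_force: 30.0
```

```bash
python3 go.py .5755 .2115 .03 1.52; python3 -c "
from h import *
crop('wrist',170,120,400,270,3,'w6.png')"
```

```text
row [0.0027, -0.0011, 0.0013] [-0.0021, -0.002, 0.014] dist 0.014 t 13.8 j [ 0.13  0.76 -0.74  1.76  0.65  0.88 -0.95]
```

View pics/w6.png

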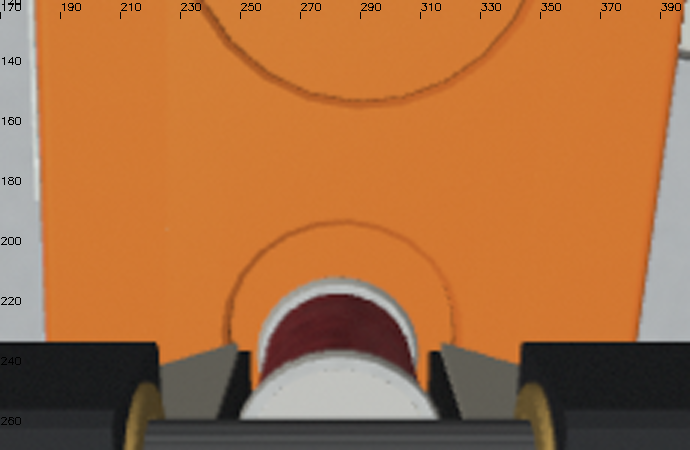

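The base is centred across the well (338 against 341 in the crop) and slightly near on the other axis, so I'll move 2 mm along tool x, lower, release and lift.

Careful with the scale: shifts go in units of 25 mm and turns go in units of 0.2 rad. That gives: 0.0145 m is 0.58, 0.012 m is 0.48.

>>> {"fn": "pendant", "kwargs": {"deltas": [[0,0,0,0.08,-0.04,0.24,0],[0,0,0,0.08,-0.04,0.48,0],[0,0,0,0.08,-0.04,0.58,0],[0,0,0,0.08,-0.04,0.58,0],[0,0,0,0.08,-0.04,0.58,0]]}}

```text
time: 14.27
eef_pos: [0.5757, 0.2159, 0.0297]
tcp_rot: [3.14, 0.0, 1.522]
contact_force: [-4.3, -2.0, 14.6]
width: 0.0338
gripper_force: 30.0
```

>>> {"fn": "pendant", "kwargs": {"deltas": [[0,0,0,0,0,0,0.07],[0,0,0,0,0,0,0.07],[0,0,0,0,0,0,0.07],[0,0,0,0,0,0,0.07],[0,0,0,0,0,-1.2,0.07],[0,0,0,0,0,-2.8,0.08],[0,0,0,0,0,-4.4,0.08],[0,0,0,0,0,-6,0.08],[0,0,0,0,0,-7.6,0.08],[0,0,0,0,0,-8.8,0.08],[0,0,0,0,0,-8.8,0.08]]}}

```text
time: 15.18
eef_pos: [0.5784, 0.2176, 0.2548]
tcp_rot: [3.132, -0.004, 1.522]
contact_force: [0.3, 1.8, 1.2]
width: 0.0803
gripper_force: 0.0
```

```bash
python3 go.py .5175 -.21 .24 0.55
```

```text
row [0.0071, -0.0089, 0.9719] [-0.4301, -0.0401, 0.0126] dist 0.432 t 15.1833 j [ 0.24  0.53 -0.91  1.6   0.44  1.21 -0.8 ]
```

To row units: -0.43 m is -17.2, -0.415 m is -16.6, 0.8 rad is 4.

>>> {"fn": "pendant", "kwargs": {"deltas": [[0,0,0.5,-1.52,-0.12,0,0.08],[0,0,1,-3.04,-0.28,0,0.08],[0,0,1.5,-4.56,-0.4,0,0.08],[0,0,2,-6.08,-0.56,0,0.08],[0,0,2.5,-7.6,-0.72,0,0.08],[0,0,3,-9.12,-0.88,0,0.08],[0,0,3.5,-10.64,-1,0,0.08],[0,0,4,-12.16,-1.12,0,0.08],[0,0,4.5,-13.68,-1.28,0,0.08],[0,0,4.85,-15.2,-1.4,0,0.08],[0,0,4.85,-16.6,-1.52,0,0.08],[0,0,4.85,-17.2,-1.6,0,0.08]]}}

```text
time: 16.18
eef_pos: [0.5124, -0.2189, 0.2469]
tcp_rot: [3.14, 0.002, 0.545]
contact_force: [-0.3, -0.8, 0.5]
width: 0.0803
gripper_force: 0.0
```

>>> {"fn": "pendant", "kwargs": {"deltas": [[0,0,0,0,0,1.2,0.08],[0,0,0,0,0,2.4,0.08],[0,0,0,0,0,4,0.08],[0,0,0,0,0,4,0.08],[0,0,0,0,0,4,0.08]]}}

```text
time: 16.6
eef_pos: [0.5123, -0.2115, 0.1458]
tcp_rot: [-3.136, 0.003, 0.552]
contact_force: [-0.6, -0.7, -0.0]
width: 0.0799
gripper_force: 0.0
```

```bash
python3 go.py .5175 -.2105 .007 0.55
python3 - <<'E'
from h import *
g=crop("wrist",180,110,400,270,3,"w7.png"); print(proj(g,np.array([.5175,-.2105,.016])))
E
```

```text
row [-0.0051, 0.0029, 0.0023] [0.0054, 0.0026, 0.1388] dist 0.139 t 16.6 j [ 0.81  0.46 -0.59  1.86  0.32  0.92 -0.94]
(np.float64(286.0925137647632), np.float64(196.54189245029002))
```

View pics/w7.png

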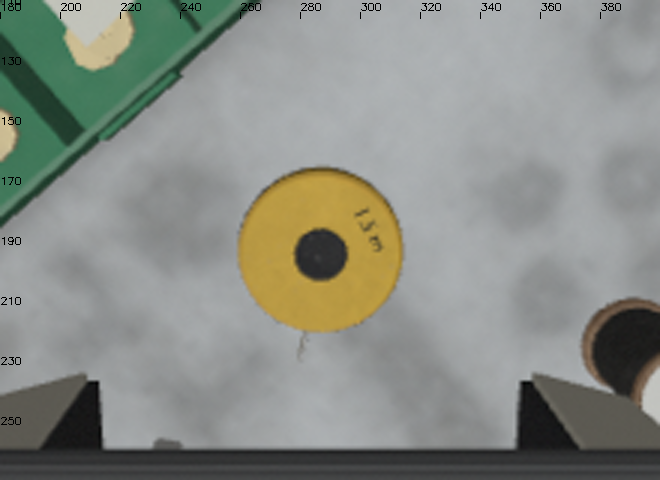

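Tape centre is at (286.5,193), tab pointing back toward the palm and clear of the fingers. Neighbours are clear too, so I'll grasp.

To row units: 0.0065 m is 0.26, 0.127 m is 5.08.

>>> {"fn": "pendant", "kwargs": {"deltas": [[0,0,0,0.26,0.04,1.2,0.08],[0,0,0,0.26,0.04,2.4,0.08],[0,0,0,0.26,0.04,3.6,0.08],[0,0,0,0.26,0.04,4.4,0.08],[0,0,0,0.26,0.04,4.8,0.08],[0,0,0,0.26,0.04,5.08,0.08],[0,0,0,0.26,0.04,5.08,0.08],[0,0,0,0.26,0.04,5.08,0.08],[0,0,0,0.26,0.04,5.08,0.08]]}}

```text
time: 17.4
eef_pos: [0.522, -0.2104, 0.0226]
tcp_rot: [3.139, -0.002, 0.552]
contact_force: [1.2, 0.6, -0.1]
width: 0.08
gripper_force: 0.0
```

```bash
python3 go.py .519 -.2095 .007 0.55
```

```text
row [0.0027, -0.0018, 0.0018] [-0.0021, -0.0024, 0.0156] dist 0.016 t 17.4 j [ 0.72  0.65 -0.49  1.9   0.46  0.7  -1.07]
```

>>> {"fn": "pendant", "kwargs": {"deltas": [[0,0,0,-0.04,-0.04,0.32,0.08],[0,0,0,-0.04,-0.04,0.62,0.08],[0,0,0,-0.04,-0.04,0.62,0.08],[0,0,0,-0.04,-0.04,0.62,0],[0,0,0,-0.04,-0.04,0.62,0],[0,0,0,-0.04,-0.04,0.62,0],[0,0,0,-0.04,-0.04,0.62,0],[0,0,0,-0.04,-0.04,0.62,0]]}}

```text
time: 18.07
eef_pos: [0.5192, -0.2096, 0.0054]
tcp_rot: [3.141, -0.0, 0.552]
contact_force: [-0.1, -0.2, -0.6]
width: 0.0527
gripper_force: 29.6
```

```bash
python3 go.py .519 -.2095 .007 0.55
```

```text
row [0.0003, -0.0003, 0.0018] [-0.0001, -0.0002, -0.0016] dist 0.002 t 18.0667 j [ 0.71  0.67 -0.47  1.91  0.48  0.67 -1.08]
```

>>> {"fn": "pendant", "kwargs": {"deltas": [[0,0,0,0,0,-0.8,0],[0,0,0,0,0,-2.4,0],[0,0,0,0,0,-4,0],[0,0,0,0,0,-5.6,0],[0,0,0,0,0,-7.2,0],[0,0,0,0,0,-8.8,0],[0,0,0,0,0,-10,0],[0,0,0,0,0,-10,0],[0,0,0,0,0,-10,0]]}}

```text
time: 18.82
eef_pos: [0.5201, -0.21, 0.2574]
tcp_rot: [3.137, -0.002, 0.552]
contact_force: [-0.3, -0.5, -1.6]
width: 0.0527
gripper_force: 29.5
```

```bash
python3 go.py .5845 .304 .255 0.55
```

```text
row [0.0042, -0.002, 0.0016] [0.3242, -0.404, 0.0014] dist 0.518 t 18.8167 j [ 0.86  0.34 -0.65  1.74  0.23  1.13 -0.88]
```

```bash
python3 - <<'E'
from h import *; import pickle; g,s=pickle.load(open("gs.pkl","rb"))
for z in (.1,.2,.3): print(z,plane(g,205/1.4,208/1.4,z),plane(g,150/1.4,190/1.4,z),plane(g,185/1.4,212/1.4,z), plane(s,478/1.4,180/1.4,z))
E
```

```text
0.1 [0.66710898 0.32065077 0.1       ] [0.70734515 0.43997422 0.1       ] [0.65870919 0.36332874 0.1       ] [0.67945432 0.53903408 0.1       ]
0.2 [0.64473803 0.29362768 0.2       ] [0.68246126 0.40549881 0.2       ] [0.63686285 0.33364021 0.2       ] [0.66064388 0.24841885 0.2       ]
0.3 [0.62236708 0.26660459 0.3       ] [0.65757736 0.37102339 0.3       ] [0.61501651 0.30395167 0.3       ] [ 0.64183345 -0.04219638  0.3       ]
```

>>> {"fn": "pendant", "kwargs": {"deltas": [[0,0,-0.6,0.64,-0.8,0,0],[0,0,-1.2,1.28,-1.6,0,0],[0,0,-1.8,1.92,-2.4,0,0],[0,0,-2.4,2.56,-3.2,0,0],[0,0,-3,3.2,-4,0,0],[0,0,-3.6,3.84,-4.8,0,0],[0,0,-4.2,4.48,-5.6,0,0],[0,0,-4.8,5.12,-6.4,0,0],[0,0,-5.4,5.76,-7.2,0,0],[0,0,-6,6.4,-8,0,0],[0,0,-6.6,7.04,-8.8,0,0],[0,0,-7.2,7.68,-9.6,0,0]]}}

```text
time: 19.82
eef_pos: [0.5555, 0.0963, 0.2532]
tcp_rot: [-3.139, -0.001, 1.998]
contact_force: [0.6, 1.1, -0.4]
width: 0.0527
gripper_force: 29.5
```

>>> {"fn": "pendant", "kwargs": {"deltas": [[0,0,0,0,0,0,0],[0,0,0,0,0,0,0]]}}

```text
time: 19.98
eef_pos: [0.5552, 0.0974, 0.2534]
tcp_rot: [-3.139, -0.002, 1.995]
contact_force: [-0.3, -0.3, -1.4]
width: 0.0525
gripper_force: 29.5
```

```bash
python3 go.py .5845 .304 .255 3.0
```

```text
row [-0.0011, -0.0034, -1.0047] [0.1762, 0.1118, -0.0014] dist 0.209 t 19.9833 j [ 0.55  0.47 -1.01  1.73  0.42  1.19 -0.15]
```

>>> {"fn": "pendant", "kwargs": {"deltas": [[0,0,-0.6,0.88,0.52,0,0],[0,0,-1.2,1.76,1.08,0,0],[0,0,-1.8,2.64,1.6,0,0],[0,0,-2.4,3.52,2.16,0,0],[0,0,-3,4.4,2.68,0,0],[0,0,-3.6,5.28,3.2,0,0],[0,0,-4.2,6.16,3.76,0,0],[0,0,-4.8,6.8,4.12,0,0],[0,0,-5,7.12,4.32,0,0],[0,0,-5,7.12,4.32,0,0],[0,0,-5,7.12,4.32,0,0],[0,0,-5,7.12,4.32,0,0]]}}

```text
time: 20.98
eef_pos: [0.5829, 0.2999, 0.2542]
tcp_rot: [-3.139, -0.001, 2.988]
contact_force: [0.3, -0.3, -0.7]
width: 0.0528
gripper_force: 29.5
```

```bash
python3 go.py .581 .304 .0135 3.0; python3 -c "
from h import *
g=get_image('side'); cv2.imwrite('pics/s3.png',cv2.resize(g['frame'][60:240,150:400,::-1],(750,540),interpolation=cv2.INTER_CUBIC))"
```

```text
row [-0.0022, -0.0006, -0.0121] [0.0023, 0.0043, 0.2407] dist 0.241 t 20.9833 j [ 0.19  0.72 -1.14  1.49  0.66  1.36  0.42]
```

View pics/s3.png

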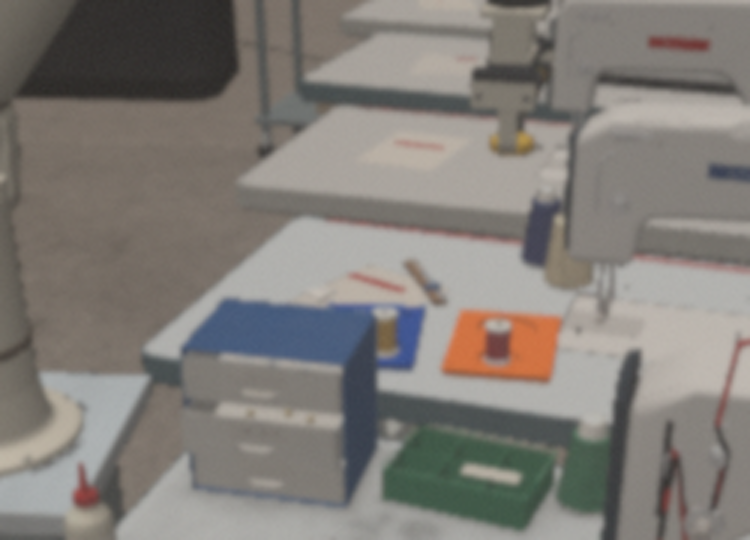

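The side view shows both spools upright, the tape held level, and about 30 mm between the gripper (right edge about col 545) and the machine head (about col 570). Lowering with x held slightly back.

>>> {"fn": "pendant", "kwargs": {"deltas": [[0,0,0,0.12,0.12,1.2,0],[0,0,0,0.12,0.12,2.4,0],[0,0,0,0.12,0.12,3.6,0],[0,0,0,0.12,0.12,4.8,0],[0,0,0,0.12,0.12,6,0],[0,0,0,0.12,0.12,7,0],[0,0,0,0.12,0.12,7.8,0],[0,0,0,0.12,0.12,8.4,0],[0,0,0,0.12,0.12,8.8,0],[0,0,0,0.12,0.12,8.8,0],[0,0,0,0.12,0.12,8.8,0]]}}

```text
time: 21.95
eef_pos: [0.5803, 0.3053, 0.0357]
tcp_rot: [3.141, 0.0, 2.991]
contact_force: [0.1, 0.1, -2.3]
width: 0.0525
gripper_force: 29.5
```

```bash
python3 go.py .5835 .304 .0135 3.0; python3 - <<'E'
from h import *
g=crop("wrist",150,100,420,280,3,"w8.png")
for a in ((.5845,.304,.012),): print(proj(g,np.array(a)))
E
```

```text
row [0.0002, 0.0002, -0.009] [-0.0033, -0.0008, 0.0222] dist 0.022 t 21.95 j [ 0.1   0.94 -0.96  1.64  0.88  1.04  0.28]
(np.float64(280.4109315002033), np.float64(244.80387036220452))
```

View pics/w8.png

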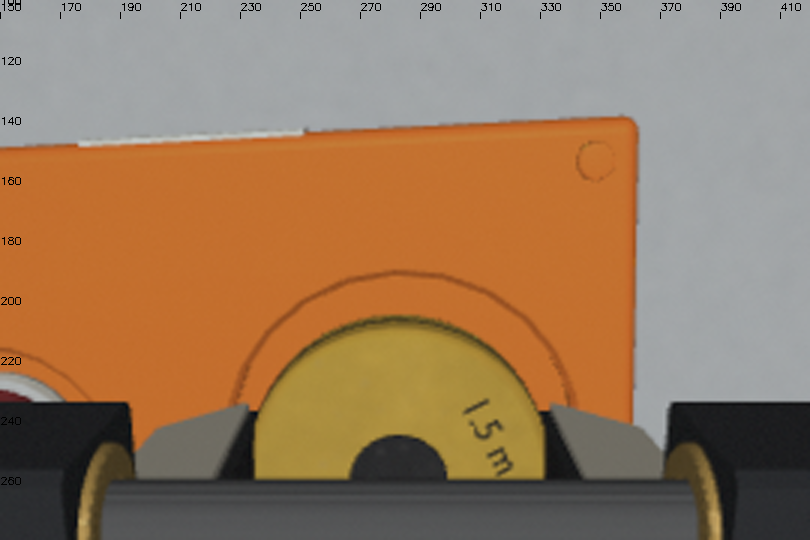

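```bash
python3 - <<'E'
from h import *
g=get_image("wrist"); print("tape edge",plane(g,150+400/3,100+317/3,.0463),"well edge",plane(g,150+403/3,100+271/3,.012)); print(R.from_euler("xyz",telemetry.state()["tcp_rot"]).apply([1,0,0]))
E
```

```text
tape edge [0.55069512 0.311633   0.0463    ] well edge [0.54940337 0.31255727 0.012     ]
[-0.9887341   0.14967212 -0.0017695 ]
```

To row units: -0.0065 m is -0.26, 0.022 m is 0.88.

>>> {"fn": "pendant", "kwargs": {"deltas": [[0,0,0,-0.26,0,0.16,0],[0,0,0,-0.26,0,0.4,0],[0,0,0,-0.26,0,0.64,0],[0,0,0,-0.26,0,0.8,0],[0,0,0,-0.26,0,0.88,0],[0,0,0,-0.26,0,0.88,0],[0,0,0,-0.26,0,0.88,0]]}}

```text
time: 22.63
eef_pos: [0.5861, 0.3047, 0.013]
tcp_rot: [3.142, -0.0, 2.992]
contact_force: [0.4, -0.9, -2.0]
width: 0.0523
gripper_force: 29.5
```

```bash
python3 go.py .5865 .305 .0135 3.0
```

```text
row [0.0, -0.0004, -0.0079] [-0.0003, 0.0004, -0.0005] dist 0.001 t 22.6333 j [ 0.09  0.97 -0.94  1.63  0.9   1.02  0.28]
```

Nothing is touching and the tape sits about 1 mm above the floor, so I'm releasing. I've already viewed 15 pictures against the 14 allowed, so I'll open no more and check the rest with image code only.

To row units: -0.24 m is -9.6, -0.23 m is -9.2.

>>> {"fn": "pendant", "kwargs": {"deltas": [[0,0,0,0,0,0,0.07],[0,0,0,0,0,0,0.07],[0,0,0,0,0,0,0.07],[0,0,0,0,0,0,0.07],[0,0,0,0,0,-1.2,0.07],[0,0,0,0,0,-2.8,0.07],[0,0,0,0,0,-4.4,0.07],[0,0,0,0,0,-6,0.07],[0,0,0,0,0,-7.6,0.07],[0,0,0,0,0,-9.2,0.07],[0,0,0,0,0,-9.6,0.07],[0,0,0,0,0,-9.6,0.07]]}}

```text
time: 23.63
eef_pos: [0.5878, 0.3065, 0.2582]
tcp_rot: [3.137, 0.006, 2.992]
contact_force: [-0.4, -0.7, 0.2]
width: 0.0697
gripper_force: 0.0
```

```bash
python3 go.py .437 -.327 .25 2.13
python3 - <<'E'
from h import *
for n,z in (("top",.023),("side",.023)):
    g=get_image(n); h=cv2.cvtColor(g["frame"],cv2.COLOR_RGB2HSV)
    m=cv2.inRange(h,(20,110,60),(32,255,255)); k,l,s,c=cv2.connectedComponentsWithStats(m)
    for i in range(1,k):
        if s[i,4]>15: print(n,s[i,2:],plane(g,*c[i],z if plane(g,*c[i],.02)[1]>0 else .016).round(4))
E
```

```text
row [0.0069, 0.0037, 0.8619] [0.0547, -0.6489, 0.0049] dist 0.651 t 23.6333 j [ 0.18  0.73 -1.14  1.47  0.67  1.36  0.43]
top [ 8  3 16] [ 0.9117 -0.1635  0.016 ]
top [ 18  17 222] [ 0.563  -0.5383  0.016 ]
top [19  7 98] [ 0.3333 -0.2612  0.016 ]
side [ 7 12 40] [ 0.333  -0.2617  0.016 ]
side [ 23  20 317] [ 0.5639 -0.5446  0.016 ]
```

>>> {"fn": "pendant", "kwargs": {"deltas": [[0,0,0.35,0.12,-1.6,0,0.07],[0,0,0.7,0.28,-3.2,0,0.07],[0,0,1.05,0.4,-4.8,0,0.07],[0,0,1.4,0.52,-6.4,0,0.07],[0,0,1.75,0.68,-8,0,0.07],[0,0,2.1,0.8,-9.6,0,0.07],[0,0,2.45,0.96,-11.2,0,0.07],[0,0,2.8,1.08,-12.8,0,0.07],[0,0,3.15,1.2,-14.4,0,0.07],[0,0,3.5,1.36,-16,0,0.07],[0,0,3.85,1.48,-17.6,0,0.07],[0,0,4.3,1.6,-19.2,0,0.07]]}}

```text
time: 24.73
eef_pos: [0.4729, -0.1662, 0.2514]
tcp_rot: [-3.14, -0.003, 2.128]
contact_force: [0.1, 0.2, 0.0]
width: 0.0696
gripper_force: 0.0
```

>>> {"fn": "pendant", "kwargs": {"deltas": [[0,0,0,0,0,0,0.07],[0,0,0,0,0,0,0.07]]}}

```text
time: 24.9
eef_pos: [0.473, -0.1674, 0.2512]
tcp_rot: [-3.14, -0.003, 2.125]
contact_force: [-0.2, 0.3, -0.0]
width: 0.07
gripper_force: 0.0
```

```bash
python3 go.py .437 -.327 .25 2.13
```

```text
row [-0.0021, -0.0029, -0.0052] [-0.1168, -0.1146, 0.0011] dist 0.164 t 24.9 j [ 1.23  0.38 -1.15  1.87  0.38  1.14  0.49]
```

>>> {"fn": "pendant", "kwargs": {"deltas": [[0,0,0,-1.12,-1.12,0,0.07],[0,0,0,-2.24,-2.24,0,0.07],[0,0,0,-3.36,-3.36,0.8,0.07],[0,0,0,-4.2,-4.2,2.4,0.07],[0,0,0,-4.64,-4.56,4,0.07],[0,0,0,-4.64,-4.56,4,0.07],[0,0,0,-4.64,-4.56,4,0.07],[0,0,0,-4.64,-4.56,4,0.07]]}}

```text
time: 25.57
eef_pos: [0.4415, -0.32, 0.1534]
tcp_rot: [3.14, -0.002, 2.135]
contact_force: [0.2, 0.5, 0.0]
width: 0.0702
gripper_force: 0.0
```

```bash
python3 go.py .437 -.327 .15 2.13
cat > nd.py <<'E'
from h import *
# needle pack: blue band, then white/bright pixels near it, mapped to z=.008
g=get_image("wrist"); f=g["frame"]; h=cv2.cvtColor(f,cv2.COLOR_RGB2HSV)
u,v=map(int,proj(g,np.array([.437,-.327,.008]))); print("pred",u,v)
b=cv2.inRange(h,(105,120,40),(130,255,255)); w=cv2.inRange(h,(0,0,185),(179,40,255))
roi=np.zeros_like(b); roi[max(v-75,0):v+75,u-75:u+75]=255
print("Vpct",np.percentile(h[max(v-60,0):v+60,u-60:u+60,2],[5,25,50,75,90,97]))
for n,m in (("blue",b&roi),("white",w&roi),("both",(b|w)&roi)):
    m=cv2.morphologyEx(m,cv2.MORPH_CLOSE,np.ones((5,5))); k,l,s,c=cv2.connectedComponentsWithStats(m)
    if k<2: continue
    i=1+s[1:,4].argmax(); ys,xs=np.nonzero(l==i); P=np.array([plane(g,x,y,.008)[:2] for x,y in zip(xs,ys)]).astype(np.float32)
    r=cv2.minAreaRect(P*1000); print(n,s[i],"rect mm",np.round(r[0],1),np.round(r[1],1),round(r[2],1))
E
python3 nd.py
```

```text
row [0.0017, -0.0024, 0.0054] [-0.0035, -0.0075, 0.0034] dist 0.009 t 25.5667 j [ 1.34  0.58 -1.    1.87  0.57  1.02  0.67]
pred 275 202
Vpct [108. 131. 145. 153. 157. 171.]
blue [279 176   9  52 412] rect mm [ 444.  -322.2] [ 8.3 55.7] 34.1
both [279 176   9  52 412] rect mm [ 444.  -322.2] [ 8.3 55.7] 34.1
```

```bash
sed -i 's/(0,0,185)/(0,0,160)/' nd.py; python3 nd.py; python3 - <<'E'
from h import *
g=get_image("wrist"); d=np.array([.83,.56])
for t in range(-34,14,2):
    p=np.array([.444,-.3222])+d*t/1e3; u,v=proj(g,np.array([*p,.008])); print(t,g["frame"][int(round(v)),int(round(u))],end=" ")
E
```

```text
pred 274 201
Vpct [114. 131. 145. 154. 157. 171.]
blue [278 175   9  52 409] rect mm [ 444.1 -322.5] [ 8.4 55.8] 33.8
white [261 174  17  54 676] rect mm [ 432.6 -330. ] [15.9 58.1] 33.9
both [ 261  173   30   55 1224] rect mm [ 438.9 -325.6] [30.5 58.3] 34.7
-34 [147 150 151] -32 [146 150 150] -30 [148 151 152] -28 [148 150 152] -26 [145 148 150] -24 [145 148 150] -22 [148 151 152] -20 [140 142 142] -18 [164 165 162] -16 [171 172 168] -14 [170 171 167] -12 [124 124 123] -10 [109 110 109] -8 [171 172 169] -6 [148 152 157] -4 [ 43  66 107] -2 [ 43  66 107] 0 [108 121 142] 2 [ 67  83 116] 4 [ 43  66 106] 6 [158 158 151] 8 [140 143 144] 10 [138 140 141] 12 [132 134 134]
```

The pack measures 27 x 58 mm, centred at (0.439, -0.3257) with the band at 34°, matching the sizes given. Descending to grasp it.

```bash
python3 go.py .439 -.3257 .02 2.165
```

```text
row [0.0017, 0.0028, -0.0295] [-0.0013, -0.0057, 0.1355] dist 0.136 t 25.7167 j [ 1.34  0.57 -1.    1.87  0.57  1.02  0.67]
```

>>> {"fn": "pendant", "kwargs": {"deltas": [[0,0,-0.15,-0.16,-0.16,1.2,0.06],[0,0,-0.15,-0.16,-0.16,2.4,0.06],[0,0,-0.15,-0.16,-0.16,3.6,0.06],[0,0,-0.15,-0.16,-0.16,4.4,0.06],[0,0,-0.15,-0.16,-0.16,5,0.06],[0,0,-0.15,-0.16,-0.16,5.28,0.06],[0,0,-0.15,-0.16,-0.16,5.28,0.06],[0,0,-0.15,-0.16,-0.16,5.28,0.06],[0,0,-0.15,-0.16,-0.16,5.28,0.06]]}}

```text
time: 26.47
eef_pos: [0.4405, -0.329, 0.0228]
tcp_rot: [3.141, 0.003, 2.162]
contact_force: [1.2, 0.1, -0.0]
width: 0.0598
gripper_force: 0.0
```

```bash
python3 go.py .439 -.3257 .004 2.165
```

```text
row [0.0009, 0.0026, -0.003] [0.0036, 0.0006, 0.0188] dist 0.019 t 26.4667 j [ 1.23  0.75 -0.83  1.93  0.77  0.81  0.56]
```

To row units: 0.018 m is 0.72, 0.015 m is 0.6.

>>> {"fn": "pendant", "kwargs": {"deltas": [[0,0,0,0.12,0,0.32,0.06],[0,0,0,0.12,0,0.6,0.06],[0,0,0,0.12,0,0.72,0.06],[0,0,0,0.12,0,0.72,0.06],[0,0,0,0.12,0,0.72,0],[0,0,0,0.12,0,0.72,0],[0,0,0,0.12,0,0.72,0],[0,0,0,0.12,0,0.72,0],[0,0,0,0.12,0,0.72,0],[0,0,0,0.12,0,0.72,0],[0,0,0,0.12,0,0.72,0]]}}

```text
time: 27.38
eef_pos: [0.4376, -0.3261, 0.0034]
tcp_rot: [3.142, 0.0, 2.162]
contact_force: [0.2, -0.4, 1.1]
width: 0.0254
gripper_force: 30.0
```

To row units: -0.25 m is -10, -0.22 m is -8.8.

>>> {"fn": "pendant", "kwargs": {"deltas": [[0,0,0,0,0,-0.8,0],[0,0,0,0,0,-2.4,0],[0,0,0,0,0,-4,0],[0,0,0,0,0,-5.6,0],[0,0,0,0,0,-7.2,0],[0,0,0,0,0,-8.8,0],[0,0,0,0,0,-10,0],[0,0,0,0,0,-10,0],[0,0,0,0,0,-10,0]]}}

```text
time: 28.13
eef_pos: [0.4384, -0.3267, 0.255]
tcp_rot: [3.141, 0.004, 2.161]
contact_force: [-0.5, 1.1, -1.2]
width: 0.0252
gripper_force: 30.0
```

```bash
python3 go.py .4335 .3095 .25 1.553
```

```text
row [0.0014, 0.0039, 0.6084] [0.5312, 0.3502, 0.003] dist 0.636 t 28.1333 j [ 1.44  0.46 -1.11  1.77  0.45  1.19  0.8 ]
```

To row units: 0.4 m is 16, 0.366 m is 14.64, 0.25 rad is 1.25.

>>> {"fn": "pendant", "kwargs": {"deltas": [[0,0,0.25,1.32,0.88,0,0],[0,0,0.5,2.64,1.76,0,0],[0,0,0.75,4,2.64,0,0],[0,0,1,5.32,3.52,0,0],[0,0,1.25,6.64,4.4,0,0],[0,0,1.5,8,5.28,0,0],[0,0,1.75,9.32,6.16,0,0],[0,0,2,10.64,7.04,0,0],[0,0,2.25,12,7.92,0,0],[0,0,2.5,13.32,8.8,0,0],[0,0,2.75,14.64,9.68,0,0],[0,0,3.035,16,10.56,0,0]]}}

```text
time: 29.13
eef_pos: [0.4326, 0.1539, 0.2518]
tcp_rot: [-3.14, 0.001, 1.551]
contact_force: [1.5, 0.6, -0.7]
width: 0.0254
gripper_force: 30.0
```

>>> {"fn": "pendant", "kwargs": {"deltas": [[0,0,0,0,0,0,0],[0,0,0,0,0,0,0]]}}

```text
time: 29.3
eef_pos: [0.4317, 0.157, 0.2521]
tcp_rot: [-3.139, -0.001, 1.564]
contact_force: [-0.4, -0.4, 0.8]
width: 0.0252
gripper_force: 30.0
```

```bash
python3 go.py .4335 .3095 .25 1.553
```

```text
row [-0.0023, -0.0009, 0.0112] [0.1525, 0.0008, 0.0023] dist 0.153 t 29.3 j [ 0.64  0.26 -1.18  1.96  0.27  1.09 -0.67]
```

To row units: 0.2 m is 8, 0.18 m is 7.2, 0.01 rad is 0.05.

>>> {"fn": "pendant", "kwargs": {"deltas": [[0,0,0.05,1.52,0.04,0,0],[0,0,0.05,3.04,0.04,0,0],[0,0,0.05,4.56,0.04,0,0],[0,0,0.05,5.6,0.04,0,0],[0,0,0.05,6.04,0.04,1.2,0],[0,0,0.05,6.04,0.04,2.8,0],[0,0,0.05,6.04,0.04,4.4,0],[0,0,0.05,6.04,0.04,6,0],[0,0,0.05,6.04,0.04,7.2,0],[0,0,0.05,6.04,0.04,8,0],[0,0,0.05,6.04,0.04,8,0],[0,0,0.05,6.04,0.04,8,0]]}}

```text
time: 30.3
eef_pos: [0.4365, 0.3019, 0.0517]
tcp_rot: [-3.138, 0.002, 1.544]
contact_force: [-0.3, 0.2, 0.6]
width: 0.0255
gripper_force: 30.0
```

>>> {"fn": "pendant", "kwargs": {"deltas": [[0,0,0,0,0,0,0],[0,0,0,0,0,0,0]]}}

```text
time: 30.47
eef_pos: [0.4385, 0.3044, 0.0547]
tcp_rot: [3.139, -0.001, 1.544]
contact_force: [-0.4, 0.5, 0.3]
width: 0.025
gripper_force: 30.0
```

```bash
python3 go.py .4335 .3095 .0125 1.553
```

```text
row [0.0021, -0.0013, -0.0091] [0.0049, -0.0052, 0.0422] dist 0.043 t 30.4667 j [ 0.01  0.68 -0.86  1.96  0.7   0.83 -1.27]
```

To row units: 0.02 m is 0.8, 0.01 m is 0.4, -0.009 rad is -0.045.

>>> {"fn": "pendant", "kwargs": {"deltas": [[0,0,-0.045,0.12,-0.12,0.4,0],[0,0,-0.045,0.12,-0.12,0.8,0],[0,0,-0.045,0.12,-0.12,0.8,0],[0,0,-0.045,0.12,-0.12,0.8,0],[0,0,-0.045,0.12,-0.12,0.8,0]]}}

```text
time: 30.88
eef_pos: [0.4342, 0.3074, 0.0332]
tcp_rot: [-3.141, 0.0, 1.554]
contact_force: [-0.4, 0.4, 0.3]
width: 0.025
gripper_force: 30.0
```

```bash
python3 go.py .4335 .3095 .0125 1.553
```

```text
row [-0.0002, 0.0001, 0.0012] [0.0021, -0.0007, 0.0207] dist 0.021 t 30.8833 j [-0.02  0.71 -0.84  1.97  0.74  0.8  -1.3 ]
```

>>> {"fn": "pendant", "kwargs": {"deltas": [[0,0,0,0.04,0,0.4,0],[0,0,0,0.04,0,0.68,0],[0,0,0,0.04,0,0.82,0],[0,0,0,0.04,0,0.82,0],[0,0,0,0.04,0,0.82,0],[0,0,0,0.04,0,0.82,0]]}}

```text
time: 31.38
eef_pos: [0.4343, 0.3084, 0.0127]
tcp_rot: [-3.141, -0.0, 1.554]
contact_force: [0.2, -0.6, 0.6]
width: 0.0252
gripper_force: 30.0
```

To row units: -0.235 m is -9.4, -0.23 m is -9.2.

>>> {"fn": "pendant", "kwargs": {"deltas": [[0,0,0,0,0,0,0.05],[0,0,0,0,0,0,0.05],[0,0,0,0,0,0,0.05],[0,0,0,0,0,0,0.05],[0,0,0,0,0,-1.2,0.05],[0,0,0,0,0,-2.8,0.05],[0,0,0,0,0,-4.4,0.05],[0,0,0,0,0,-6,0.05],[0,0,0,0,0,-7.6,0.05],[0,0,0,0,0,-9.2,0.05],[0,0,0,0,0,-9.4,0.05],[0,0,0,0,0,-9.4,0.05]]}}

```text
time: 32.38
eef_pos: [0.4358, 0.3096, 0.2508]
tcp_rot: [3.136, -0.002, 1.554]
contact_force: [-0.6, 0.4, 0.3]
width: 0.0501
gripper_force: 0.0
```

```bash
cat > chk.py <<'E'
from h import *
g=get_image("wrist"); h=cv2.cvtColor(g["frame"],cv2.COLOR_RGB2HSV)
def show(n,m,z,amin=100):
    m=cv2.morphologyEx(m,cv2.MORPH_OPEN,np.ones((3,3))); m=cv2.morphologyEx(m,cv2.MORPH_CLOSE,np.ones((5,5)))
    k,l,s,c=cv2.connectedComponentsWithStats(m)
    for i in range(1,k):
        if s[i,4]<amin: continue
        ys,xs=np.nonzero(l==i); P=np.array([plane(g,x,y,z)[:2] for x,y in zip(xs,ys)]).astype(np.float32)*1000
        r=cv2.minAreaRect(P); print(n,s[i].tolist(),"rect",np.round(r[0],1),np.round(r[1],1),round(r[2],1))
show("yellow",cv2.inRange(h,(18,100,60),(32,255,255)),.023)
show("white",cv2.inRange(h,(0,0,155),(179,45,255)),.015)
show("orange",cv2.inRange(h,(5,170,60),(15,255,255)),.012,2000)
show("blue",cv2.inRange(h,(100,150,50),(125,255,255)),.012,600)
E
python3 chk.py; python3 go.py .333 -.2675 .25 1.514
```

```text
yellow [372, 165, 42, 42, 1259] rect [583.1 306.7] [54.6 55.7] 5.3
yellow [272, 230, 20, 11, 158] rect [434.  240.3] [14.7 26.5] 88.9
yellow [181, 248, 17, 53, 503] rect [299.1 182.9] [83.2 21.8] 81.9
yellow [368, 248, 18, 53, 541] rect [570.4 177.4] [23.8 83.6] 4.8
yellow [187, 309, 311, 8, 1695] rect [523.2 116.2] [ 11.9 465.4] 88.8
white [68, 0, 492, 259, 83320] rect [482.7 364.9] [327.2 695.7] 88.9
white [505, 0, 20, 22, 296] rect [713.5 512.2] [17.3 31.7] 31.9
white [535, 0, 22, 8, 137] rect [750.1 520.1] [ 7.2 25.3] 89.1
white [272, 165, 10, 43, 430] rect [428.3 307.4] [57.8 12.4] 88.9
white [269, 241, 26, 18, 370] rect [433.6 215.4] [26.2 36.1] 88.9
white [57, 288, 18, 29, 377] rect [108.2 137. ] [47.3 19.4] 89.0
white [285, 288, 50, 12, 362] rect [474.4 144.1] [18.4 73.9] 88.8
white [492, 288, 17, 28, 331] rect [762.  124.5] [45.9 20.5] 88.8
white [0, 386, 177, 16, 1919] rect [109.1 -32.1] [ 30.3 291.8] 88.7
white [221, 390, 17, 24, 331] rect [341.3 -54.1] [48.2 26.6] 86.0
white [331, 390, 19, 24, 385] rect [526.2 -58.2] [30.2 48.4] 1.4
white [474, 390, 13, 14, 151] rect [759.  -52.9] [27.  18.7] 89.6
orange [336, 144, 112, 102, 7162] rect [584.  286.5] [140.8 134.4] 84.2
blue [211, 137, 101, 123, 9683] rect [407.7 286.4] [173.1 133.8] 88.8
row [0.0026, -0.0003, 0.0392] [-0.5775, -0.0918, -0.0019] dist 0.585 t 32.4333 j [ 0.2   0.44 -1.1   1.81  0.42  1.16 -1.06]
```

Checks pass: the tape is at (0.583, 0.307) and round, and the needle pack's white strip implies its centre is near (0.436, 0.307), square to the well. On to the screwdriver, routed outside the minimum reach.

To row units: -0.44 m is -17.6, -0.4 m is -16.

>>> {"fn": "pendant", "kwargs": {"deltas": [[0,0,0,-1.6,0,-0.4,0.05],[0,0,0,-3.2,0,-0.4,0.05],[0,0,0,-4.8,0,-0.4,0.05],[0,0,0,-6.4,0,-0.4,0.05],[0,0,0,-8,0,-0.4,0.05],[0,0,0,-9.6,0,-0.4,0.05],[0,0,0,-11.2,0,-0.4,0.05],[0,0,0,-12.8,0,-0.4,0.05],[0,0,0,-14.4,0,-0.4,0.05],[0,0,0,-16,0,-0.4,0.05],[0,0,0,-17.6,0,-0.4,0.05],[0,0,0,-19.2,0,-0.4,0.05]]}}

```text
time: 33.43
eef_pos: [0.4242, -0.1738, 0.256]
tcp_rot: [-3.139, -0.001, 1.553]
contact_force: [0.6, 0.2, 0.4]
width: 0.05
gripper_force: 0.0
```

>>> {"fn": "pendant", "kwargs": {"deltas": [[0,0,0,-1.2,0,0,0.05],[0,0,0,-2,-1.2,0,0.05],[0,0,0.1,-2.8,-2,0,0.05],[0,0,0.2,-3.2,-2.8,0,0.05],[0,0,0.2,-3.6,-3.6,0,0.05],[0,0,0.2,-4,-3.68,0,0.05],[0,0,0.2,-4,-3.68,0,0.05],[0,0,0.2,-4,-3.68,0,0.05]]}}

```text
time: 34.1
eef_pos: [0.3326, -0.27, 0.257]
tcp_rot: [3.142, -0.001, 1.513]
contact_force: [-0.3, -0.3, -0.5]
width: 0.0501
gripper_force: 0.0
```

```bash
python3 go.py .333 -.2675 .15 1.514
```

```text
row [0.0001, -0.0015, -0.0014] [0.0024, 0.0003, 0.107] dist 0.107 t 34.1 j [ 1.62  0.11 -1.05  2.02  0.11  1.07  0.47]
```

To row units: 0.107 m is 4.28, 0.09 m is 3.6.

>>> {"fn": "pendant", "kwargs": {"deltas": [[0,0,0,0.08,0,1.2,0.05],[0,0,0,0.08,0,2.4,0.05],[0,0,0,0.08,0,3.6,0.05],[0,0,0,0.08,0,4.28,0.05],[0,0,0,0.08,0,4.28,0.05],[0,0,0,0.08,0,4.28,0.05],[0,0,0,0.08,0,4.28,0.05]]}}

```text
time: 34.68
eef_pos: [0.3343, -0.2675, 0.1516]
tcp_rot: [3.14, -0.0, 1.516]
contact_force: [-0.3, -0.2, -0.8]
width: 0.0498
gripper_force: 0.0
```

```bash
python3 go.py .333 -.2675 .007 1.514
python3 - <<'E'
from h import *
g=get_image("wrist"); h=cv2.cvtColor(g["frame"],cv2.COLOR_RGB2HSV); print(proj(g,np.array([.333,-.2615,.012])))
m=cv2.inRange(h,(18,110,60),(34,255,255)); m=cv2.morphologyEx(m,cv2.MORPH_OPEN,np.ones((3,3))); k,l,s,c=cv2.connectedComponentsWithStats(m)
for i in range(1,k):
    if s[i,4]<60: continue
    ys,xs=np.nonzero(l==i); P=np.array([plane(g,x,y,.012)[:2] for x,y in zip(xs,ys)]).astype(np.float32)*1000
    r=cv2.minAreaRect(P); print(s[i].tolist(),np.round(r[0],1),np.round(r[1],1),round(r[2],1))
E
```

```text
row [0.0016, -0.0002, 0.0019] [-0.0001, -0.0016, 0.1446] dist 0.145 t 34.6833 j [ 1.47  0.31 -0.97  2.14  0.34  0.85  0.24]
(np.float64(281.1091473597331), np.float64(194.4919934055212))
[274, 166, 20, 51, 825] [ 335.5 -258.5] [52.5 19.4] 86.4
[181, 248, 17, 53, 499] [ 225.4 -346.5] [64.3 17.2] 81.0
[368, 248, 18, 52, 522] [ 434.  -357.4] [18.3 63.3] 2.7
[187, 309, 311, 8, 1574] [ 395.6 -403.9] [  9.2 358.5] 86.8
[474, 377, 15, 22, 257] [ 568.1 -519.8] [32. 16.] 86.9
```

The handle is 19 mm wide with its yellow part centred at (0.3355, -0.2585) and the axis 3.6° off y. That puts the tool's midpoint at about y = -0.292, consistent with the first measurement. Grasping at y = -0.2685.

>>> {"fn": "pendant", "kwargs": {"deltas": [[0,0,0,-0.04,0.02,1.2,0.05],[0,0,0,-0.04,0.02,2.4,0.05],[0,0,0,-0.04,0.02,3.6,0.05],[0,0,0,-0.04,0.02,4.4,0.05],[0,0,0,-0.04,0.02,5,0.05],[0,0,0,-0.04,0.02,5.2,0.05],[0,0,0,-0.04,0.02,5.2,0.05],[0,0,0,-0.04,0.02,5.2,0.05]]}}

```text
time: 35.4
eef_pos: [0.3341, -0.2698, 0.0219]
tcp_rot: [3.14, 0.001, 1.514]
contact_force: [-0.8, 0.9, 0.9]
width: 0.0499
gripper_force: 0.0
```

```bash
python3 go.py .335 -.2685 .007 1.51
```

```text
row [0.0016, 0.0014, 0.0038] [0.0014, 0.0008, 0.0149] dist 0.015 t 35.4 j [ 1.24  0.55 -0.73  2.21  0.66  0.6  -0.04]
```

To row units: 0.015 m is 0.6, 0.008 m is 0.32, 0.004 rad is 0.02.

>>> {"fn": "pendant", "kwargs": {"deltas": [[0,0,0.02,0.04,0.04,0.32,0.05],[0,0,0.02,0.04,0.04,0.6,0.05],[0,0,0.02,0.04,0.04,0.6,0.05],[0,0,0.02,0.04,0.04,0.6,0],[0,0,0.02,0.04,0.04,0.6,0],[0,0,0.02,0.04,0.04,0.6,0],[0,0,0.02,0.04,0.04,0.6,0],[0,0,0.02,0.04,0.04,0.6,0],[0,0,0.02,0.04,0.04,0.6,0]]}}

```text
time: 36.15
eef_pos: [0.3343, -0.2683, 0.0059]
tcp_rot: [3.141, 0.0, 1.51]
contact_force: [0.5, -0.1, 1.0]
width: 0.0194
gripper_force: 30.0
```

>>> {"fn": "pendant", "kwargs": {"deltas": [[0,0,0,0,0,-0.8,0],[0,0,0,0,0,-2.4,0],[0,0,0,0,0,-4,0],[0,0,0,0,0,-5.6,0],[0,0,0,0,0,-7.2,0],[0,0,0,0,0,-8.8,0],[0,0,0,0,0,-10,0],[0,0,0,0,0,-10.4,0],[0,0,0,0,0,-10.4,0]]}}

```text
time: 36.9
eef_pos: [0.335, -0.2695, 0.2678]
tcp_rot: [3.139, 0.005, 1.509]
contact_force: [0.1, -0.1, -1.7]
width: 0.02
gripper_force: 30.0
```

```bash
python3 go.py .44 -.15 .265 1.51
```

```text
row [0.0021, 0.0052, -0.0013] [0.1258, 0.0973, 0.0024] dist 0.159 t 36.9 j [ 1.67  0.1  -1.1   2.01  0.1   1.09  0.47]
```

To row units: 0.265 m is 10.6, 0.425 m is 17.

>>> {"fn": "pendant", "kwargs": {"deltas": [[0,0,0,0.8,1.2,0,0],[0,0,0,1.6,2.4,0,0],[0,0,0,2.8,3.4,0,0],[0,0,0,4.2,4,0,0],[0,0,0,5.8,4,0,0],[0,0,0,7.4,4,0,0],[0,0,0,9,4,0,0],[0,0,0,10.6,4,0,0],[0,0,0,12.2,4,0,0],[0,0,0,13.8,4,0,0],[0,0,0,15.4,4,0,0],[0,0,0,17,4,0,0]]}}

```text
time: 37.9
eef_pos: [0.4583, 0.151, 0.2631]
tcp_rot: [-3.138, 0.001, 1.509]
contact_force: [1.4, -0.5, -1.1]
width: 0.0196
gripper_force: 30.0
```

>>> {"fn": "pendant", "kwargs": {"deltas": [[0,0,0,1.2,0,0,0],[0,0,0,2,0,0,0],[0,0,0,2,0,0,0]]}}

```text
time: 38.15
eef_pos: [0.4604, 0.2053, 0.2636]
tcp_rot: [-3.138, -0.003, 1.518]
contact_force: [0.6, 0.3, 0.0]
width: 0.0197
gripper_force: 30.0
```

```bash
python3 go.py .366 .3047 .25 1.55
```

```text
row [-0.0034, -0.0031, -0.032] [0.0942, -0.0995, 0.0143] dist 0.138 t 38.15 j [ 0.48  0.37 -1.16  1.85  0.36  1.16 -0.85]
```

To row units: 0.21 m is 8.4, 0.2 m is 8, -0.036 rad is -0.18.

>>> {"fn": "pendant", "kwargs": {"deltas": [[0,0,-0.18,1.12,-1,0,0],[0,0,-0.18,2.24,-2,0,0],[0,0,-0.18,3.2,-3,0,0],[0,0,-0.18,3.72,-3.8,0.8,0],[0,0,-0.18,3.76,-3.96,2.4,0],[0,0,-0.18,3.76,-3.96,4,0],[0,0,-0.18,3.76,-3.96,5.6,0],[0,0,-0.18,3.76,-3.96,6.8,0],[0,0,-0.18,3.76,-3.96,8,0],[0,0,-0.18,3.76,-3.96,8.4,0],[0,0,-0.18,3.76,-3.96,8.4,0],[0,0,-0.18,3.76,-3.96,8.4,0]]}}

```text
time: 39.15
eef_pos: [0.3689, 0.2995, 0.0553]
tcp_rot: [-3.14, 0.001, 1.546]
contact_force: [0.7, 0.9, 0.1]
width: 0.0195
gripper_force: 30.0
```

>>> {"fn": "pendant", "kwargs": {"deltas": [[0,0,0,0,0,0,0],[0,0,0,0,0,0,0],[0,0,0,0,0,0,0]]}}

```text
time: 39.4
eef_pos: [0.3709, 0.3002, 0.0571]
tcp_rot: [3.139, -0.001, 1.545]
contact_force: [0.2, -0.2, -1.2]
width: 0.0199
gripper_force: 30.0
```

```bash
python3 go.py .366 .3047 .0135 1.553
```

```text
row [0.0025, -0.0013, -0.0077] [0.0043, -0.0051, 0.0436] dist 0.044 t 39.4 j [-0.    0.61 -0.91  2.09  0.7   0.77 -1.37]
```

To row units: 0.022 m is 0.88, 0.01 m is 0.4, -0.008 rad is -0.04.

>>> {"fn": "pendant", "kwargs": {"deltas": [[0,0,-0.04,0.12,-0.16,0.4,0],[0,0,-0.04,0.12,-0.16,0.88,0],[0,0,-0.04,0.12,-0.16,0.88,0],[0,0,-0.04,0.12,-0.16,0.88,0],[0,0,-0.04,0.12,-0.16,0.88,0]]}}

```text
time: 39.82
eef_pos: [0.3658, 0.3031, 0.0339]
tcp_rot: [3.141, -0.0, 1.554]
contact_force: [-0.7, -0.1, -1.1]
width: 0.0195
gripper_force: 30.0
```

```bash
python3 go.py .366 .3047 .0135 1.553
python3 - <<'E'
from h import *
g=get_image("wrist"); h=cv2.cvtColor(g["frame"],cv2.COLOR_RGB2HSV); zt=telemetry.state()["eef_pos"][2]
m=cv2.inRange(h,(18,110,60),(34,255,255)); m=cv2.morphologyEx(m,cv2.MORPH_OPEN,np.ones((3,3))); k,l,s,c=cv2.connectedComponentsWithStats(m)
for i in range(1,k):
    if s[i,4]<60 : continue
    ys,xs=np.nonzero(l==i); P=np.array([plane(g,x,y,zt+.005)[:2] for x,y in zip(xs,ys)]).astype(np.float32)*1000
    r=cv2.minAreaRect(P); print(s[i].tolist(),np.round(r[0],1),np.round(r[1],1),round(r[2],1),"max y",P[:,1].max())
E
```

```text
row [0.0001, -0.0002, 0.0012] [0.0016, 0.0002, 0.0204] dist 0.02 t 39.8167 j [-0.04  0.64 -0.86  2.1   0.75  0.74 -1.41]
[264, 194, 39, 66, 2253] [366.1 320.9] [37.2 21. ] 89.1 max y 339.5077
[237, 248, 10, 52, 302] [342.  293.4] [31.9  4.8] 85.8 max y 309.26254
[320, 248, 9, 52, 315] [389.  292.6] [ 4.6 31.9] 1.3 max y 308.53357
[273, 290, 19, 12, 121] [364.9 279.4] [ 7.1 10.5] 88.6 max y 283.01385
[129, 309, 310, 8, 1637] [365.6 268.2] [  4.7 182.9] 89.1 max y 270.15036
```

The handle end is at y = 0.3395, so the midpoint is about 0.280, over the well centre, and the axis is aligned. Lowering and releasing.

To row units: 0.0203 m is 0.812, 0.017 m is 0.68.

>>> {"fn": "pendant", "kwargs": {"deltas": [[0,0,0,0.04,0,0.4,0],[0,0,0,0.04,0,0.68,0],[0,0,0,0.04,0,0.812,0],[0,0,0,0.04,0,0.812,0],[0,0,0,0.04,0,0.812,0],[0,0,0,0.04,0,0.812,0]]}}

```text
time: 40.37
eef_pos: [0.3657, 0.3038, 0.0131]
tcp_rot: [-3.141, 0.0, 1.554]
contact_force: [0.5, -0.2, -1.0]
width: 0.0195
gripper_force: 30.0
```

>>> {"fn": "pendant", "kwargs": {"deltas": [[0,0,0,0,0,0,0.045],[0,0,0,0,0,0,0.045],[0,0,0,0,0,0,0.045],[0,0,0,0,0,0,0.045],[0,0,0,0,0,-1.2,0.045],[0,0,0,0,0,-2.8,0.05],[0,0,0,0,0,-4.4,0.05],[0,0,0,0,0,-6,0.05],[0,0,0,0,0,-7.6,0.05],[0,0,0,0,0,-9.2,0.05],[0,0,0,0,0,-9.6,0.05],[0,0,0,0,0,-9.6,0.05]]}}

```text
time: 41.37
eef_pos: [0.3676, 0.3053, 0.2566]
tcp_rot: [3.135, -0.003, 1.553]
contact_force: [-0.0, -0.9, 0.0]
width: 0.0498
gripper_force: 0.0
```

```bash
python3 go.py .45 0 .3 1.55; python3 chk.py | egrep -v "28[0-9],|309"
```

```text
row [0.0062, -0.0026, 0.0032] [-0.3037, 0.088, -0.0436] dist 0.319 t 41.3667 j [ 0.28  0.32 -1.21  1.92  0.34  1.12 -1.08]
yellow [273, 160, 15, 45, 576] rect [365.2 308.9] [59.8 18.9] 89.0
yellow [419, 161, 44, 41, 1292] rect [581.7 306.4] [54.4 58.5] 89.0
yellow [319, 225, 19, 15, 167] rect [429.7 239.2] [27.6 16.4] 25.6
yellow [181, 248, 17, 53, 508] rect [229.3 175.7] [84.3 22.6] 83.2
yellow [368, 248, 18, 53, 540] rect [504.3 170.1] [24.2 84.9] 4.8
white [116, 0, 444, 259, 77537] rect [450.5 360. ] [332.4 636.9] 88.9
white [320, 160, 12, 43, 437] rect [427.8 307.9] [58.2 13.9] 89.1
white [279, 206, 3, 36, 108] rect [364.  248.1] [52.2  2.9] 88.9
white [477, 378, 12, 26, 207] rect [698.1 -51.2] [18.2 54. ] 8.4
white [0, 386, 177, 16, 2080] rect [ 36.3 -42.1] [ 30.8 296. ] 88.6
white [220, 390, 18, 24, 347] rect [271.1 -64.4] [48.2 28.9] 88.6
white [330, 390, 20, 24, 398] rect [458.4 -68.9] [32.3 49.5] 2.2
orange [382, 139, 114, 101, 7219] rect [583.7 290.2] [133.5 134.7] 84.3
blue [262, 133, 100, 126, 9307] rect [407.  283.1] [179.5 133.9] 88.9
```

Everything reads in place. I'll move the arm clear and do a final check with the fixed cameras, in code only.

Careful with the scale: shifts go in units of 25 mm and turns go in units of 0.2 rad. That gives: -0.3 m is -12, -0.29 m is -11.6.

>>> {"fn": "pendant", "kwargs": {"deltas": [[0,0,0,-0.8,0.8,-0.4,0.05],[0,0,0,-2,1.6,-0.8,0.05],[0,0,0,-3.6,2.4,-1.2,0.05],[0,0,0,-5.2,2.8,-1.6,0.05],[0,0,0,-6.8,3.2,-1.6,0.05],[0,0,0,-8.4,3.2,-1.6,0.05],[0,0,0,-10,3.2,-1.6,0.05],[0,0,0,-11.6,3.2,-1.6,0.05],[0,0,0,-12,3.2,-1.6,0.05],[0,0,0,-12,3.2,-1.6,0.05],[0,0,0,-12,3.2,-1.6,0.05]]}}

```text
time: 42.33
eef_pos: [0.4398, 0.0018, 0.2921]
tcp_rot: [-3.139, -0.001, 1.551]
contact_force: [-0.5, 0.4, 0.2]
width: 0.0501
gripper_force: 0.0
```

```bash
python3 - <<'E'
from h import *; import pickle; g0,s0=pickle.load(open("gs.pkl","rb"))
np.set_printoptions(precision=4,suppress=True)
g,s=get_image("top"),get_image("side")
def blobs(g,lo,hi,z,box):
    m=cv2.inRange(cv2.cvtColor(g["frame"],cv2.COLOR_RGB2HSV),lo,hi); k,l,st,c=cv2.connectedComponentsWithStats(m)
    return [(st[i,2:].tolist(),c[i].round(1),plane(g,*c[i],z)) for i in range(1,k) if st[i,4]>6 and box[0]<plane(g,*c[i],z)[0]<box[1] and box[2]<plane(g,*c[i],z)[1]<box[3]]
tr=(.3,.68,.12,.42)
print("top yellow",*blobs(g,(18,100,60),(34,255,255),.02,tr),sep="\n")
print("top white",*blobs(g,(0,0,140),(179,60,255),.02,(.33,.65,.18,.36)),sep="\n")
print("side yellow",*blobs(s,(15,90,50),(34,255,255),.023,tr),sep="\n")
for n,a,G0,G in (("black",(361,191),g0,g),("foot",(323,237),g0,g),("black_s",(303,264),s0,s),("foot_s",(257,243),s0,s)):
    p=lambda q:q["frame"][a[1]-16:a[1]+16,a[0]-16:a[0]+16].astype(float).mean(2)
    print(n,"phase shift px",cv2.phaseCorrelate(p(G0),p(G)))
E
```

```text
top yellow
([19, 19, 261], array([157.6, 180.3]), array([0.5837, 0.305 , 0.02  ]))
([20, 6, 98], array([154.5, 250.8]), array([0.3642, 0.3098, 0.02  ]))
top white
([11, 10, 72], array([182.7, 181.5]), array([0.5794, 0.2262, 0.02  ]))
([10, 11, 72], array([177.6, 227.8]), array([0.4348, 0.2398, 0.02  ]))
([19, 5, 75], array([156.9, 231.1]), array([0.4251, 0.3036, 0.02  ]))
([15, 2, 18], array([173.2, 251.8]), array([0.361 , 0.2521, 0.02  ]))
side yellow
([7, 7, 34], array([322.2, 167.9]), array([0.6003, 0.2964, 0.023 ]))
([4, 8, 29], array([278.3, 171.5]), array([0.4328, 0.251 , 0.023 ]))
black phase shift px ((-0.02814401831278701, -0.06177729222127226), 1.011166661405547)
foot phase shift px ((-0.04203382909954456, 0.015768252231135094), 1.046527374223757)
black_s phase shift px ((-0.07396281497856094, 0.004371149982357991), 0.9794494531579563)
foot_s phase shift px ((-0.014626514572022131, 0.030605128694013217), 1.001876080362617)
```

```bash
python3 - <<'E'
from h import *
g=get_image("top"); print("red",plane(g,182.7,181.5,.056),"want .5755 .2142; gold",plane(g,177.6,227.8,.062),"want .432 .2303")
E
```

```text
red [0.57368688 0.21903269 0.056     ] want .5755 .2142; gold [0.43165008 0.23092323 0.062     ] want .432 .2303
```

```bash
python3 -c "
from station import manip
print(manip.sign_off())"
```

```text
the job is handed in; nothing more can be done
None
```

The job is handed in: all five pieces measured inside their wells (red spool about 5 mm off centre, the rest within 3 mm) and the black spool and presser foot didn't move, but I viewed 15 pictures against the limit of 14, and the judge's verdict was not shown.

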